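Hang a washed bearing ring on the drip rail

ROBOT

A 7-joint arm with a two-finger parallel gripper is mounted at the origin on a cart in front of the work surface, level with it; the furniture and walls round the work are solid. World frame = base frame: x ahead of the robot, y to its left, z up, the work surface at z = 0. Lengths are in mm, angles in rad, forces in N, time in s.
With the tool pointing down it reaches from about 425 to 950 mm from the base axis. Payload 4.7 kg.
Tool frame: the origin (TCP) lies on the centre line of the jaws, within the pads' length; the fingertips stand 25 mm ahead of it and the grasp point (between the pads) lies 6 mm ahead of it; z points along the fingers, y is the line along which they close (so a half turn about z gives the same grasp; the last joint's range is limited). The gripper opens to 87 mm and grips with 3 to 60 N. Pads are 19 mm wide; open, the fingers measure 117 mm over their backs; the gripper's body (75 mm by 190 mm) begins 51 mm behind the grasp point.
Start: joints at [1.229, 0.469, -0.049, 1.532, 0.024, 1.141, -0.082], TCP at [207.761, -642.25, 220.973] pointing down, gripper open.
Joint ranges: [-2.59, 2.59], [-0.33, 1.99], [-1.39, 1.29], [0.1, 2.45], [-1.04, 4.18], [0.21, 1.99], [-2.66, 2.66]. Speed limits (rad/s): [2.57, 2.57, 3.14, 3.14, 3.14, 3.14, 3.14].

INTERFACE

Orientations are given as a rotation vector (axis times angle).
In Python, from plant import r gives the robot as it stands. The module is installed in compiled form; this text tells all that it offers.
- The arm moves only by the tool servo_tool, never from a script. Its argument "deltas" is a list of rows, each a list of 7 numbers: the opening, from 0 (shut) to 1 (fully open), then the shift along the world's x, y, z in m, then the turn, a rotation vector about the world's x, y, z in rad. A call has 1 to 10 rows; each row shifts and turns the commanded pose from where the row before left it; what a row does not reach is not made up. A row lasts 1/10 s, in which the tool goes at most 50 mm and 8.59 degrees, less where a joint would pass 70% of its speed; a pose out of reach is approached as far as the arm can. A call is refused whole if a number of a shift passes 0.05 or a number of a turn 0.15, either way. A call with a gripper value outside its range is refused whole. The fingers move at their own pace and stop on an object; "force" is the grip in N (left out, the last holds). Time passes only in rows, so rows that do not move let the fingers close. It gives the time, the measured TCP pose, the force, the opening and the grip force at its end, in the units of the state.
- r.sense(): the state, without advancing time (a new reading comes with each control period).
- r.capture(name): name is "side" or "top"; returns a dict with "frame" (420x560x3 uint8, red, green, blue), "K" (3x3 intrinsics, pixels), "world_from_camera" (4x4, takes a point from camera to world coordinates). Camera axes: x right, y up, looking along -z (the intrinsics and any distortion apply to the point x, -y, -z); pixel columns grow to the right and rows downward; lengths in mm; the calibration is good to about 2 mm. A picture is of the moment at which its call begins. There is no depth.
- r.finish_job(): hands the job in; it is judged then, once.
Trained networks look in a picture, given as the dict that the camera call returned (one of the last four; its "shot" number tells which), for a name from the list of things; names that differ only in an ending like _2 or _b are one class to them, and where a whole thing is asked for, a point or a joint stands for the part that bears it (a point fixed in the world has none). Each returns a list of dicts, best first, with "conf" (0 to 1); they miss things now and then, are a little off and sometimes report something else, mostly with a low value. They report only what shows in the picture. A call takes as long as a camera call. They do not tell look-alikes from the thing itself.
- r.spot_in(picture, label): "extent" ([centre column, centre row, width, height] in pixels, round what is visible of it).
- r.pinpoint(picture, label): "uv" ([column, row] in pixels: a listed point, or the origin of a listed thing).
The state is a dict: "time_s": time; "qpos": joint angles; "qd": joint speeds; "joint_torque": joint torques, N m; "eef_pos": TCP position; "eef_rot": TCP orientation; "force": force on the tool from outside, world axes, zero at the start; "moment": the same for the moment, N m; "finger_gap": finger opening in mm; "finger_force": force on a finger pad.
Only numpy, scipy, OpenCV 4.12 (cv2) and the standard library are available. Lean on these libraries where they do the work, as an engineer would, in place of code of your own. Each camera call takes 0.05 s, during which the arm holds its last target. There are 200 camera calls.

TASK

Hang the loose bearing ring up to drip. First take the S-hook out of its wooden block and hook its upper curl over the bar of the drip stand, near the middle between the two posts; pressing only lightly, feel along the bar until the hook drops to the bottom of one of the turned grooves, so that it cannot wander, and let go of it. Then take the ring out of the V-block and hang it on the hook's lower curl, easing its weight on gently; do not touch the stand itself or the ring that already hangs there, and leave the micrometer where it lies.

Things in the scene. Friction and masses are not known exactly. Their poses are not given: they have to be found in the camera images.
- stand: Drip stand, fixed: grey tray 72 x 352 x 16 mm, a 14 mm steel post in each end (160 mm either side of the middle), dark clamp heads and between them a level grooved steel bar. Origin on the bench under the tray's middle; x away from the robot, y along the bar, z up. One ring already hangs on a like hook 108 to 132 mm to the -y side of the middle.
- bar_mid (a point): On the bar's axis midway between the posts, 234 mm up. The bar is 10 mm thick with 18 mm lands: lands 14 mm long, grooves between them 10 mm wide and 4 mm deep, one every 24 mm. The bar is clamped anywhere endwise, so the grooves' places along y differ and are not reported; feel for one (the load on the hook vanishes over a groove). Hang the hook within 32 mm of here.
- s_hook: Twisted S-hook of 7 mm steel rod, 161 mm tall, 80 to 160 g, standing upright in the front slot (26 mm deep) of a beech block 52 x 80 x 40 mm. Origin at its underside below the curls' middle; z up, x and y as in the stand's frame once hung. Shank at x = -16.5 mm down to z = 95 mm, then twisting over to the lower curl. It may lean a few degrees there. Steel on steel: press with a few newtons only.
- hook_crown (a point): Inner top of the upper curl, (0, 0, 154) mm in the hook's frame; it rests on the bar: 243 mm above the bench on a land, 239 mm in a groove. This curl lies in the hook's xz plane: centre at z = 141 mm, inner radius 13 mm, shank on its -x side, open below, its free end on the +x side reaching 27 mm below the crown.
- hook_grip (a point): Grip point of the red plastic thumb tab on the shank, (-31, 0, 119) mm in the hook's frame. The tab is 8 mm thick along y, 26 mm tall and spans x = -41 to -13 mm. Take it with the fingers closing along the hook's y and the tool leaning 15 to 30 degrees, its body on the hook's -x side; the fingertips must stay behind x = -12 mm or they meet the bar.
- hook_seat (a point): Lowest inner point of the lower curl, (3, 0, 7) mm in the hook's frame; the ring hangs over it. This curl lies in the hook's yz plane at x = 3 mm: centre at z = 19 mm, inner radius 12 mm, its back (joined to the shank) on the -y side, its free end on the +y side, open above.
- hook_tip (a point): Top of the lower curl's free end, (3, 16, 27.5) mm in the hook's frame, 20.5 mm above hook_seat; the ring must pass over it, moving to the hook's -y, with the curl inside its bore, and then be lowered.
- ring: Loose ground steel bearing ring, 66 mm outside, 54 mm bore, 17 mm wide, 100 to 190 g, standing on its rim in a fixed V-block (36 mm high), axis level. Origin at the middle of one flat face; its z runs along the axis through to the other face. Hold it by the rim on the robot's side, fingers closing along its axis, the tool leaning 30 to 35 degrees when hanging it, to stay clear of the hook and bar.
- ring_centre (a point): Centre of the ring, about 65 mm above the bench at the start. When it hangs at rest on the lower curl it is about 24 mm below hook_seat, its axis along the hook's y.
- micrometer: Outside micrometer with a green frame, 129 mm long, lying loose on the bench nearer the robot; a bystander. (Also keep clear of the brown column gauge, 0.49 m tall, that stands to the robot's right at x = 0.2 to 0.6, y = -0.6 to -0.32 m.)
Not all that is in view belongs to the job. What is shaped like the ring but turquoise is not meant.

How it is judged (in metres and radians):
On the way:
1. the S-hook hangs by itself at the bottom of a groove of the bar, near the middle, and has been let go (z of hook_crown in the frame of stand between 0.234 and 0.2408 m and x of hook_crown in the frame of stand between -0.012 and 0.012 m and y of hook_crown in the frame of stand between -0.032 and 0.032 m and angle between s_hook's own z axis and vertical below 0.3 rad and contact force between the fingers and s_hook below 0.1 N and contact force between s_hook and stand above 0.3 N), for 0.3 s.
At the end, for the whole second after the job is handed in: The hook hangs near upright in a groove (crown under 6.8 mm above the bar's axis) within 32 mm of the bar's middle; the ring hangs at rest on its lower curl, centre 15 to 33 mm below hook_seat, within 9 mm of it along the hook's y and 17 mm across, its weight on the hook (z of hook_crown in the frame of stand between 0.234 and 0.2408 m and x of hook_crown in the frame of stand between -0.012 and 0.012 m and y of hook_crown in the frame of stand between -0.032 and 0.032 m and angle between s_hook's own z axis and vertical below 0.3 rad and z of ring_centre in the frame of s_hook between -0.026 and -0.008 m and y of ring_centre in the frame of s_hook between -0.009 and 0.009 m and x of ring_centre in the frame of s_hook between -0.014 and 0.02 m and contact force between ring and s_hook above 0.3 N and linear speed of each of ring, s_hook below 0.06 m/s); the robot touches nothing.
It fails at once if the hook presses on the bar or its stand with more than 15 N (contact force between s_hook and stand above 15 N).
It fails at once if the ring and the hook press on each other with more than 12 N (contact force between ring and s_hook above 12 N).
It fails at once if the arm or the fingers touch the stand, its bar or the ring already hanging there (contact force between any of the arm, the fingers and stand above 1 N).
It fails at once if the loose ring knocks against the stand or the ring already hanging there (contact force between ring and stand above 3 N).
It fails at once if the micrometer is moved more than 15 mm (distance of micrometer from where it was at the start of the episode above 0.015 m).
It also fails if it takes over 72 s, if anything falls off the work surface, if the arm or the gripper's body presses on something with over 40 N, if the wrist force passes 120 N, or if a joint passes its speed limit or range.

## Working session

There is one attempt and no reset: what is moved stays moved. The work goes in short steps, Python scripts to look and compute and a tool call to move; the robot and the scene stay as the last step left them, time stands still between calls to the robot, and variables do not carry over. Pictures are saved under pics/ and viewed, at most 10 in all, crops included, and the job is handed in when it is done.

Besides the shell and the picture viewer there is one more tool, called after ">>>" as name(argument=value, ...) on one line, values as JSON. servo_tool: Moves the arm, as the interface text tells. Its arguments: {"type":"object","properties":{"deltas":{"type":"array"},"force":{"type":"number"}},"required":["deltas"]}

```bash
mkdir -p pics
cat > h.py <<'E'
import numpy as np, cv2
from plant import r
from scipy.spatial.transform import Rotation as R
def ray(c,uv):
    K=np.array(c["K"]);T=np.array(c["world_from_camera"])
    d=np.linalg.inv(K)@[uv[0],uv[1],1]; d=T[:3,:3]@(d*[1,-1,-1]); return T[:3,3],d/np.linalg.norm(d)
def proj(c,p):
    K=np.array(c["K"]);T=np.array(c["world_from_camera"])
    q=T[:3,:3].T@(np.array(p)-T[:3,3])*[1,-1,-1]; q=K@q; return q[:2]/q[2]
def tri(c1,u1,c2,u2):
    (a,d),(b,e)=ray(c1,u1),ray(c2,u2)
    s=np.linalg.lstsq(np.c_[d,-e],b-a,rcond=None)[0]; p,q=a+s[0]*d,b+s[1]*e
    return (p+q)/2,np.linalg.norm(p-q)
def onz(c,uv,z):
    o,d=ray(c,uv); return o+d*(z-o[2])/d[2]
E
cat > a.py <<'E'
from h import *
np.set_printoptions(precision=1,suppress=True)
s=r.capture("side");t=r.capture("top")
print({k:np.round(v,3) if not isinstance(v,dict) else v for k,v in r.sense().items()})
for n,c in(("side",s),("top",t)):
    cv2.imwrite(f"pics/{n}0.png",c["frame"][:,:,::-1]); print(n,c["K"],c["world_from_camera"],[k for k in c])
for l in["stand","bar_mid","s_hook","hook_crown","hook_grip","hook_seat","hook_tip","ring","ring_centre","micrometer"]:
    a=r.pinpoint(s,l);b=r.pinpoint(t,l)
    print(l,[(np.round(x["uv"],1).tolist(),round(x["conf"],2)) for x in a[:3]],[(np.round(x["uv"],1).tolist(),round(x["conf"],2)) for x in b[:3]])
    for x in a[:2]:
        for y in b[:2]: print("    ",*tri(s,x["uv"],t,y["uv"]))
E
python3 a.py
```

```text
{'time_s': np.float64(0.1), 'qpos': array([ 1.2,  0.5, -0. ,  1.5,  0. ,  1.1, -0.1]), 'qd': array([ 0., -0.,  0., -0., -0.,  0.,  0.]), 'joint_torque': array([  0. , -50.9,  -0.1, -23.7,  -0.1,   0. ,   0. ]), 'eef_pos': array([ 207.5, -641.8,  220. ]), 'eef_rot': array([-3.1, -0.5,  0. ]), 'force': array([-0.4, -0.4,  0.2]), 'moment': array([ 0.,  0., -0.]), 'finger_force': np.float64(0.0), 'finger_gap': np.float64(87.449)}
side [[425.1   0.  279.5]
 [  0.  425.1 212.5]
 [  0.    0.    1. ]] [[ -1.   -0.   -0.  549.5]
 [ -0.   -0.4   0.9 811.2]
 [ -0.    0.9   0.4 538.1]
 [  0.    0.    0.    1. ]] ['frame', 'K', 'world_from_camera', 'shot']
top [[536.6   0.  272.8]
 [  0.  536.6 209.4]
 [  0.    0.    1. ]] [[  -0.1    1.    -0.2  314.4]
 [  -1.    -0.1    0.    45.8]
 [  -0.     0.2    1.  1328.6]
 [   0.     0.     0.     1. ]] ['frame', 'K', 'world_from_camera', 'shot']
stand [([249.7, 247.4], 0.57)] [([310.4, 187.0], 0.92)]
     [643.7 -69.3   4.7] 6.6225140192253935
bar_mid [([244.1, 157.0], 0.9), ([296.7, 206.7], 0.36)] [([316.1, 153.9], 0.66)]
     [651.3 -67.4 236.4] 6.102
[... 755 characters left out ...]
4.345465831341271
ring [([298.7, 252.3], 0.58), ([297.6, 312.2], 0.32)] [([354.8, 218.6], 0.66), ([299.6, 227.9], 0.62)]
     [ 544.7 -182.3  -73.1] 39.035421559449176
     [532.4 -31.8  15.6] 6.1935426900835315
     [ 565.2 -214.3 -298.4] 78.88689630289457
     [ 548.   -39.7 -162.3] 34.94871322716411
ring_centre [([296.5, 205.9], 0.73), ([299.5, 256.2], 0.55)] [([299.7, 231.9], 0.59), ([361.1, 225.2], 0.52)]
     [520.9 -26.1 134. ] 28.63315871949025
     [ 527.7 -177.2   63.5] 9.503253274852602
     [527.4 -32.3   3.8] 0.051468458828394306
     [ 536.2 -203.  -100.6] 27.26636008056894
micrometer [([336.7, 271.5], 0.64)] [([280.5, 266.4], 0.85)]
     [445.8  22.1  -2. ] 0.40038089749684846
```

View pics/side0.png

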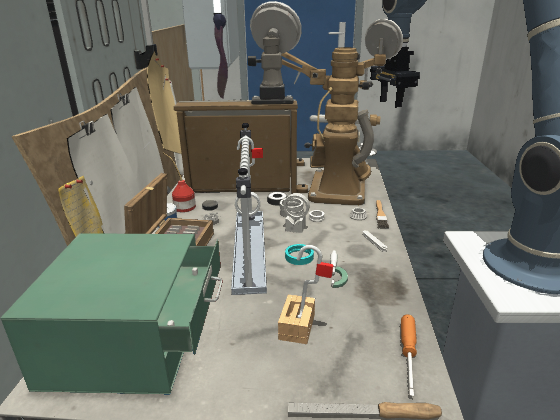

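View pics/top0.png

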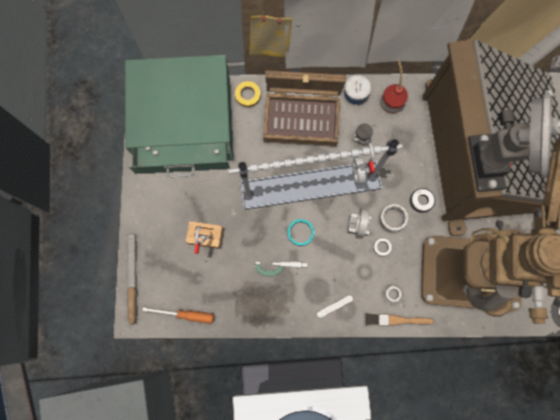

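The side view shows the stand end-on (bar from 245,128 to 243,185), the hook with its red tab in its block at (325,268), and the ring in the V-block at (295,210). In the top view the hook is at (204,235), the steel ring and V-block at (358,223) and the turquoise decoy at (300,232). I'll enlarge these areas and fit the poses.

```bash
cat > b.py <<'E'
from h import *
from scipy.optimize import least_squares
np.set_printoptions(precision=2,suppress=True)
H={"s_hook":(0,0,0),"hook_crown":(0,0,154),"hook_grip":(-31,0,119),"hook_seat":(3,0,7),"hook_tip":(3,16,27.5)}
obs=[];oth={}
for i in range(4):
    for n in("side","top"):
        c=r.capture(n)
        for l in H:
            for x in r.pinpoint(c,l)[:1]:
                if x["conf"]>.3: obs.append((c,H[l],x["uv"],l,n))
        for l in("stand","bar_mid","ring_centre","ring"):
            for x in r.pinpoint(c,l)[:3]: oth.setdefault((l,n),[]).append(np.round(x["uv"]+[x["conf"]] if isinstance(x["uv"],list) else np.r_[x["uv"],x["conf"]],1).tolist())
        last=c
        if n=="side": s=c
        else: t=c
def f(p):
    M=R.from_rotvec(p[3:]); e=[]
    for c,X,uv,l,n in obs: e+=list((proj(c,M.apply(X)+p[:3])-uv))
    return np.r_[e,(p[2]-14)/3]
q=least_squares(f,[530,205,14,0,-.1,0],loss="soft_l1",x_scale=[10,10,10,.1,.1,.1])
print("hook",q.x,q.cost); M=R.from_rotvec(q.x[3:]); print(M.as_matrix())
for l in H: print(l,M.apply(H[l])+q.x[:3])
for c,X,uv,l,n in obs: print(n,l,proj(c,M.apply(X)+q.x[:3])-uv)
for k in oth: print(k,oth[k])
def crop(c,u,v): return cv2.resize(c["frame"][v-37:v+38,u-50:u+50,::-1],(400,300),interpolation=cv2.INTER_CUBIC)
cv2.imwrite("pics/crop1.png",np.vstack([np.hstack([crop(s,310,270),crop(t,204,235)]),np.hstack([crop(s,295,212),crop(t,358,223)])]))
cv2.imwrite("pics/crop2.png",np.hstack([cv2.resize(s["frame"][110:310,180:320,::-1],(420,600),interpolation=cv2.INTER_CUBIC)[:, :380],cv2.resize(t["frame"][130:220,225:405,::-1],(420,210))[:,:].repeat(1,0) if 0 else cv2.copyMakeBorder(cv2.resize(t["frame"][130:220,225:405,::-1],(420,210),interpolation=cv2.INTER_CUBIC),0,390,0,0,0)]))
E
python3 b.py
```

```text
hook [530.41 202.45  14.49   0.01  -0.12  -0.18] 62.914028893177
[[ 0.98  0.17 -0.12]
 [-0.17  0.98  0.01]
 [ 0.12  0.02  0.99]]
s_hook [530.41 202.45  14.49]
hook_crown [512.03 203.24 167.39]
hook_grip [485.91 208.47 128.97]
hook_seat [532.51 201.96  21.8 ]
hook_tip [532.85 217.82  42.4 ]
side s_hook [-1.57 -1.05]
side hook_crown [-2.31  0.63]
side hook_grip [0.53 0.35]
side hook_seat [ 2.   -0.27]
side hook_tip [-1.82 -1.05]
top s_hook [0.51 2.32]
top hook_crown [-8.21 -1.68]
top hook_grip [ 2.34 -1.16]
top hook_seat [0.09 1.41]
top hook_tip [-1.33  0.64]
side s_hook [0.13 0.45]
side hook_crown [-0.01 -1.67]
side hook_grip [1.33 4.05]
side hook_seat [1.4  0.53]
side hook_tip [ 1.28 -3.15]
top s_hook [-0.69 -1.88]
top hook_crown [-0.81  0.22]
top hook_grip [ 1.64 -2.66]
top hook_seat [ 0.29 -1.89]
top hook_tip [-2.83  0.54]
side s_hook [-1.07  0.15]
side hook_crown [ 3.29 -0.17]
side hook_grip [1.33 1.35]
side hook_seat [0.5  1.23]
side hook_tip [-1.62 -0.95]
top s_hook [-0.29  2.62]
top hook_crown [ 0.39 -1.08]
top hook_grip [ 0.14 -0.86]
top hook_seat [0.79 0.51]
top hook_tip [-2.
[... 815 characters left out ...]
205.0, 0.8], [299.8, 251.7, 0.8], [296.2, 203.0, 0.6], [293.8, 203.8, 0.6]]
('stand', 'top') [[310.7, 186.3, 0.9], [309.8, 188.5, 0.8], [307.8, 187.3, 0.9], [310.0, 186.6, 0.9]]
('bar_mid', 'top') [[316.1, 156.0, 0.8], [317.0, 158.1, 1.0], [315.4, 158.5, 0.9], [314.8, 159.0, 0.9]]
('ring_centre', 'top') [[363.4, 223.4, 0.7], [298.7, 230.3, 0.7], [282.7, 269.8, 0.6], [364.4, 224.9, 0.8], [300.3, 230.8, 0.5], [361.5, 222.0, 0.6], [298.7, 231.5, 0.6], [363.4, 224.6, 0.6], [301.1, 231.8, 0.5]]
('ring', 'top') [[358.1, 222.4, 0.5], [301.6, 228.4, 0.5], [298.7, 228.5, 0.8], [356.1, 221.8, 0.7], [300.1, 228.6, 0.7], [355.8, 217.7, 0.6], [195.8, 236.4, 0.2], [356.2, 221.5, 0.8], [298.3, 230.7, 0.7]]
```

View pics/crop1.png

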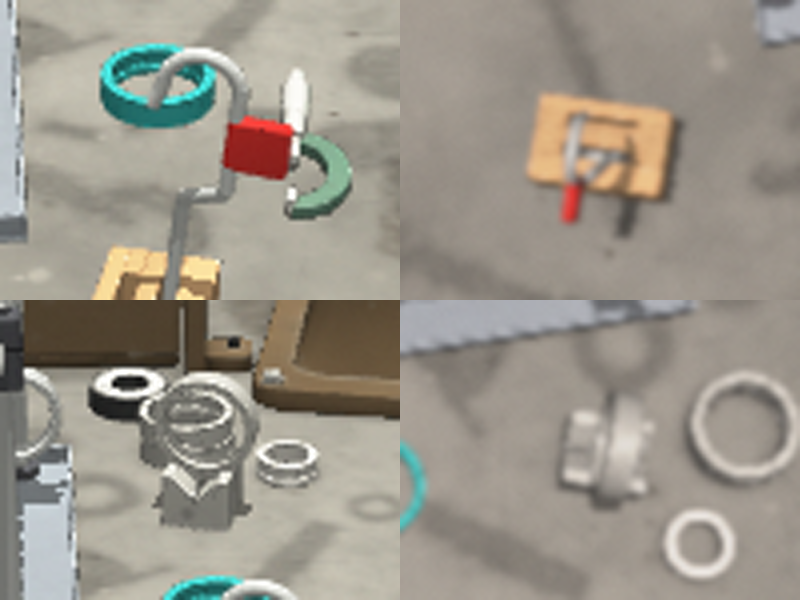

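View pics/crop2.png

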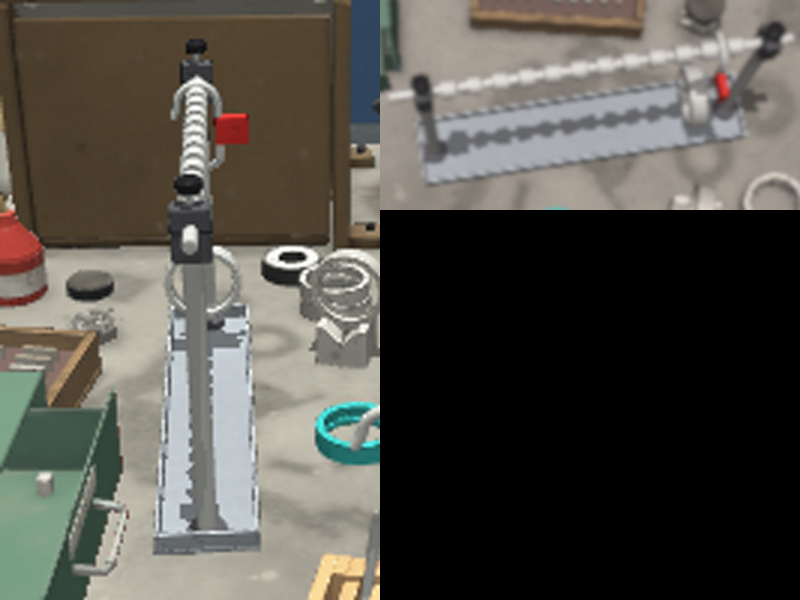

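Crop 1 shows the hook leaning back toward the robot, with the upright ring centred near side (297,205) and top (364,223). Crop 2 shows the bar with its beaded lands and the existing hook near the -y end. Next I'll work out the stand yaw, groove phase and ring pose.

```bash
cat > c.py <<'E'
from h import *
np.set_printoptions(precision=1,suppress=True)
s=r.capture("side");t=r.capture("top")
a,b=onz(t,(259.3,168.6),234),onz(t,(383.6,148.9),234);d=a-b;print("bar top",a,b,"yaw",np.arctan2(-d[0],d[1]))
a,b=onz(t,(245.6,208.4),8),onz(t,(380.6,190.),8);d=a-b;print("tray",a,b,np.arctan2(-d[0],d[1]))
C=[onz(s,p,16) for p in((231.7,288.3),(266.7,286.7),(237.3,212.3),(262.7,212.7))];print("tray side",np.array(C),np.mean(C,0))
for u in((243,154),(242.5,157)):
    for v in((316,158),):print("barmid",*tri(s,u,t,v))
print("stand",*tri(s,(250.1,246.4),t,(309.7,187)))
print("ring",*tri(s,(297,204.5),t,(363.5,223.8)),onz(t,(363.5,223.8),65))
a,b=onz(t,(308+(628-400)/4,186+95/4),65),onz(t,(308+(615-400)/4,186+205/4),65);d=a-b;print("ring yaw",np.arctan2(d[1],d[0]))
a,b=onz(t,(204-50+528-400 if 0 else 154+(528-400)/4,198+185/4),40),onz(t,(154+(668-400)/4,198+198/4),40);d=a-b;print("block yaw",np.arctan2(-d[0],d[1]),a,b)
# groove profile along bar: bright-width
g=cv2.cvtColor(t["frame"],cv2.COLOR_RGB2GRAY).astype(float)
P0=np.array([259.3,168.6]);P1=np.array([383.6,148.9])
n=250;res=[]
for k in range(n):
    p=P0+(P1-P0)*k/(n-1); col=[cv2.getRectSubPix(g.astype(np.float32),(1,1),(float(p[0]+.16*o),float(p[1]+o)))[0,0] for o in np.arange(-7,7.1,.5)]
    res.append((onz(t,p,234)[1],np.sum(np.clip(np.array(col)-150,0,None))))
res=np.array(res);
from scipy.signal import find_peaks
v=cv2.GaussianBlur(res[:,1].reshape(-1,1).astype(np.float32),(1,9),0)[:,0]
print("groove y",res[find_peaks(-v,distance=10)[0],0]);print("land y",res[find_peaks(v,distance=10)[0],0])
E
python3 c.py
```

```text
bar top [632.   55.1 234. ] [ 655.4 -212.2  234. ] yaw 0.0873462928846195
tray [596.5  98.5   8. ] [ 618.3 -245.3    8. ] 0.06305260902312058
tray side [[ 668.4  108.    16. ]
 [ 597.4  102.6   16. ]
 [ 694.9 -239.4   16. ]
 [ 624.3 -236.2   16. ]] [646.3 -66.2  16. ]
barmid [647.2 -66.  241.9] 6.436171974233083
barmid [649.  -66.7 235. ] 5.858336996980329
stand [642.6 -67.2   8.9] 6.179496765516698
ring [ 528.3 -182.7   65.3] 5.460214429439346 [ 525.6 -182.4   65. ]
ring yaw -0.22419109061848005
block yaw -0.16819362101187724 [512.1 246.9  40. ] [497.8 162.8  40. ]
groove y [  32.7    2.7  -19.7  -43.3  -67.9  -91.6 -116.3 -141.  -164.7 -180.9
 -191.7]
land y [  43.3   18.8   -5.8  -29.4  -54.   -78.7 -102.3 -127.  -152.9 -174.4
 -186.3 -198.2]
```

>>> servo_tool(deltas=[[1,0,0,0.03,0,0,0],[1,0,0,0.045,0,0,0],[1,0,0,0.045,0,0,0],[1,0,0,0.045,0,0,0],[1,0,0,0.045,0,0,0],[1,0,0,0.045,0,0,0],[1,0,0,0.045,0,0,0],[1,0,0,0.045,0,0,0],[1,0,0,0.035,0,0,0]])

```text
time_s: 6.1
eef_pos: [207.5, -641.7, 604.5]
eef_rot: [3.1, 0.489, 0.001]
force: [0.1, -1.7, -0.5]
finger_gap: 86.8
finger_force: 0.0
```

```bash
cat > d.py <<'E'
from h import *
import sys
np.set_printoptions(precision=4,suppress=True)
def tool(yaw,tilt): # tool y=-y', z=(sin,0,-cos)
    a=tilt; M=np.c_[[np.cos(a),0,np.sin(a)],[0,-1,0],[np.sin(a),0,-np.cos(a)]]
    return R.from_euler("z",yaw)*R.from_matrix(M)
def state():
    x=r.sense(); return np.array(x["eef_pos"]),R.from_rotvec(x["eef_rot"]),x
def go(grasp,yaw,tilt,back=0): # TCP delta to bring grasp point (6 ahead) there
    p,q,x=state(); T=tool(yaw,tilt); z=T.apply([0,0,1])
    tgt=np.array(grasp)-z*(6+back)
    print("t",x["time_s"],"pos",p,"tgt",tgt,"dp",tgt-p,"drot",(T*q.inv()).as_rotvec(),"q",np.round(x["qpos"],2),"F",x["force"],"gap",x["finger_gap"])
E
python3 -c "
from d import *
go((486,208,129),-.175,.5,60)"
```

```text
t 6.1 pos [ 207.4896 -641.6625  604.4826] tgt [454.8412 213.5091 186.9204] dp [ 247.3516  855.1717 -417.5622] drot [ 0.0384 -0.5032 -0.4766] q [ 1.2   0.46 -0.01  0.71  0.    1.98 -0.06] F [ 0.1482 -1.668  -0.4723] gap 86.7884763024249
```

>>> servo_tool(deltas=[[1,0.03,0.037,0,0,0,0],[1,0.03,0.037,0,0,0,0],[1,0.03,0.037,0,0,0,0],[1,0.03,0.037,0,0,0,0],[1,0.03,0.037,0,0,0,0],[1,0.03,0.037,0,0,0,0],[1,0.03,0.037,0,0,0,0],[1,0.03,0.037,0,0,0,0],[1,0.03,0.037,0,0,0,0],[1,0.03,0.037,0,0,0,0]])

```text
time_s: 7.1
eef_pos: [508.5, -270.6, 601.3]
eef_rot: [3.103, 0.489, 0.001]
force: [0.2, 0.1, 1.4]
finger_gap: 86.9
finger_force: 0.0
```

>>> servo_tool(deltas=[[1,0,0.047,0,0,0,0],[1,0,0.048,0,0,0,0],[1,0,0.048,-0.03,0,-0.05,-0.05],[1,0,0.048,-0.03,0,-0.06,-0.06],[1,0,0.048,-0.03,0,-0.06,-0.06],[1,0,0.048,-0.03,0,-0.06,-0.06],[0.7,0,0.048,-0.03,0,-0.06,-0.06],[0.6,0,0.048,-0.03,0,-0.06,-0.06],[0.6,0,0.048,-0.03,0,-0.06,-0.06],[0.6,0,0.048,-0.03,0,-0.06,-0.06]])

```text
time_s: 8.1
eef_pos: [506.9, 153.5, 394.3]
eef_rot: [2.983, -0.229, 0.682]
force: [1.2, -0.5, 0.9]
finger_gap: 62.6
finger_force: 0.0
```

```bash
python3 -c "
from d import *
go((486,208,129),-.175,.5,60)"
```

```text
t 8.1 pos [506.8585 153.5462 394.3226] tgt [454.8412 213.5091 186.9204] dp [ -52.0173   59.963  -207.4022] drot [ 0.0293 -0.053  -0.0124] q [ 0.18 -0.05 -0.7   1.85  0.33  1.01 -2.38] F [ 1.2183 -0.5345  0.9354] gap 62.64860541243962
```

>>> servo_tool(deltas=[[0.5,-0.01,0.012,-0.02,0.005,-0.01,0],[0.5,-0.01,0.012,-0.03,0.005,-0.01,0],[0.5,-0.01,0.012,-0.03,0.005,-0.01,0],[0.5,-0.01,0.012,-0.03,0.005,-0.01,0],[0.5,-0.012,0.012,-0.03,0.01,-0.013,-0.012],[0.5,0,0,-0.03,0,0,0],[0.5,0,0,-0.02,0,0,0],[0.5,0,0,0,0,0,0]])

```text
time_s: 8.9
eef_pos: [460.9, 164.1, 268.9]
eef_rot: [2.992, -0.28, 0.735]
force: [0.3, 0.2, -0.8]
finger_gap: 44.0
finger_force: 0.0
```

```bash
cat > e.py <<'E'
from d import *
go((486,208,129),-.175,.5)
import sys
n=sys.argv[1]; s=r.capture("side");t=r.capture("top")
def crop(c,u,v): return cv2.resize(c["frame"][v-56:v+56,u-75:u+75,::-1],(400,300),interpolation=cv2.INTER_CUBIC)
a=list(map(int,sys.argv[2:6]))
cv2.imwrite(f"pics/{n}.png",np.hstack([crop(s,a[0],a[1]),crop(t,a[2],a[3])]))
E
python3 e.py hov 320 250 204 235
```

```text
t 8.9 pos [460.9127 164.066  268.873 ] tgt [483.1674 208.5008 134.2655] dp [  22.2547   44.4348 -134.6076] drot [ 0.0003 -0.0184  0.0123] q [ 0.8  -0.02 -1.38  2.12  0.48  0.73 -2.66] F [ 0.3162  0.1935 -0.8381] gap 44.002199737811466
```

View pics/hov.png

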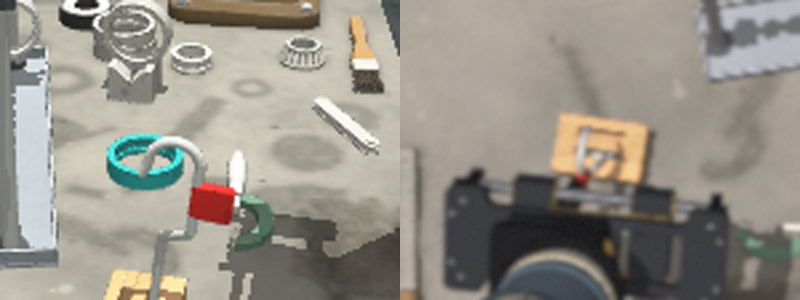

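>>> servo_tool(deltas=[[0.5,0.005,0,0.02,-0.0706,0.0125,0.1313],[0.5,0.005,0,0.02,-0.0706,0.0125,0.1313],[0.5,0,0,0.02,-0.0706,0.0125,0.1313],[0.5,0,0,0,-0.0706,0.0125,0.1313],[0.5,0,0,0,-0.0706,0.0125,0.1313],[0.5,0,0,0,-0.0706,0.0125,0.1313],[0.5,0,0,0,-0.0706,0.0125,0.1313],[0.5,0,0,0,-0.0706,0.0125,0.1313],[0.5,0,0,0,-0.0706,0.0125,0.1313],[0.5,0,0,0,-0.0706,0.0125,0.1313]])

```text
time_s: 10.0
eef_pos: [469.5, 174.9, 328.7]
eef_rot: [2.167, 1.658, 0.46]
force: [0.9, 0.7, 0.5]
finger_gap: 43.3
finger_force: 0.0
```

>>> servo_tool(deltas=[[0.5,0,0,0,-0.0706,0.0125,0.1313],[0.5,0,0,0,-0.0706,0.0125,0.1313],[0.5,0,0,0,-0.0706,0.0125,0.1313],[0.5,0,0,0,-0.0706,0.0125,0.1313],[0.5,0,0,0,-0.0706,0.0125,0.1313],[0.5,0,0,0,-0.0706,0.0125,0.1313],[0.5,0,0,0,-0.0706,0.0125,0.1313],[0.5,0,0,0,-0.0706,0.0125,0.1313],[0.5,0,0,0,-0.0706,0.0125,0.1313],[0.5,0,0,0,-0.0706,0.0125,0.1313]])

```text
time_s: 11.0
eef_pos: [469.4, 174.8, 328.8]
eef_rot: [0.439, 2.588, -0.001]
force: [-0.4, 1.0, -0.3]
finger_gap: 43.4
finger_force: 0.0
```

```bash
sed -i 's/T=tool(yaw,tilt); z=/T=tool(yaw,tilt)*R.from_euler("z",np.pi); z=/' d.py; python3 -c "
from d import *
go((486,208,129),-.175,.5,40)"
```

```text
t 11.0 pos [469.4299 174.8453 328.7559] tgt [464.2833 211.8397 169.3688] dp [  -5.1466   36.9945 -159.3871] drot [-0.0769  0.0302  0.1403] q [ 0.31 -0.09 -0.89  2.04  0.39  0.81  0.42] F [-0.3586  1.0238 -0.2641] gap 43.363377236541574
```

>>> servo_tool(deltas=[[0.5,0,0.01,-0.03,-0.077,0.03,0.14],[0.5,-0.001,0.01,-0.035,0,0,0],[0.5,-0.001,0.01,-0.035,0,0,0],[0.5,-0.001,0.007,-0.03,0,0,0],[0.5,-0.002,0,-0.029,0,0,0],[0.5,0,0,0,0,0,0]])

```text
time_s: 11.6
eef_pos: [462.2, 210.2, 165.6]
eef_rot: [0.255, 2.636, -0.057]
force: [-0.4, -0.2, -0.6]
finger_gap: 43.4
finger_force: 0.0
```

```bash
sed -i 's/^go.*/go((486,208,129),-.175,.5)/' e.py; python3 e.py hov2 320 250 204 235
```

```text
t 11.6 pos [462.2391 210.2387 165.6102] tgt [483.1674 208.5008 134.2655] dp [ 20.9283  -1.7379 -31.3447] drot [-0.0061 -0.0044  0.0167] q [ 0.09  0.25 -0.93  2.22  1.    0.74 -0.18] F [-0.4326 -0.2474 -0.6081] gap 43.39572749632061
```

View pics/hov2.png

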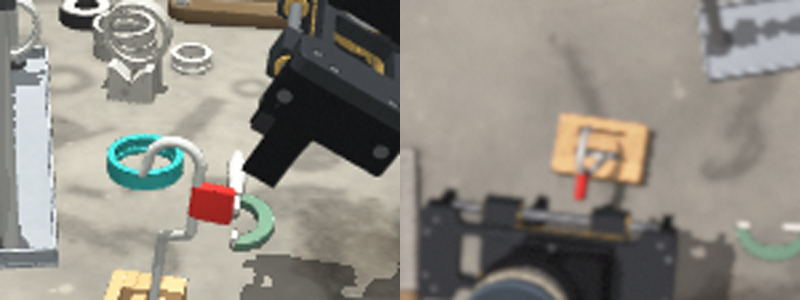

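```bash
python3 -c "
from d import *
s=r.capture('side');t=r.capture('top')
print(onz(t,(196.5,249),129),tri(s,(325,270),t,(196.5,249)))
for c in(s,t):
  f=c['frame'].astype(int);m=((f[...,0]>130)&(f[...,1]<60)&(f[...,2]<60)).astype('uint8')
  n,l,st,ce=cv2.connectedComponentsWithStats(m)
  print([(st[i].tolist(),ce[i]) for i in range(1,n) if st[i][4]>12])
print(proj(s,(486,208,129)),proj(t,(486,208,129)))
"
```

```text
[485.8662 209.9126 129.    ] (array([488.167 , 209.5661, 128.8689]), np.float64(4.590009347797385))
[([252, 149, 11, 9, 96], array([257.0417, 153.125 ])), ([316, 264, 17, 14, 176], array([323.8295, 270.3352]))]
[([385, 86, 21, 12, 63], array([396.3333,  91.4603])), ([384, 94, 8, 11, 21], array([386.8571,  99.8571])), ([369, 163, 5, 9, 20], array([370.65, 167.35]))]
[327.5535 269.6746] [197.3462 248.8776]
```

>>> servo_tool(deltas=[[0.5,0.007,0,-0.01,-0.006,-0.004,0.016],[0.5,0.007,0,-0.01,0,0,0],[0.5,0.008,-0.001,-0.011,0,0,0],[0.5,0,0,0,0,0,0],[0,0,0,0,0,0,0],[0,0,0,0,0,0,0],[0,0,0,0,0,0,0],[0,0,0,0,0,0,0]], force=25)

```text
time_s: 12.6
eef_pos: [487.1, 206.9, 138.1]
eef_rot: [0.242, 2.625, -0.059]
force: [1.1, -0.2, 0.1]
finger_gap: 19.2
finger_force: 0.0
```

```bash
python3 -c "
from d import *
go((486,208,129),-.175,.5)
print(r.sense()['finger_force'])"
```

```text
t 12.6 pos [487.0646 206.9298 138.1484] tgt [483.1674 208.5008 134.2655] dp [-3.8972  1.571  -3.8829] drot [-0.0016  0.007   0.0078] q [ 0.05  0.33 -0.88  2.22  1.14  0.73 -0.28] F [ 1.1337 -0.1879  0.0906] gap 19.21626615496036
0.0
```

>>> servo_tool(deltas=[[0.2,-0.003,0.001,-0.004,0,0,0],[0,0,0,0,0,0,0],[0,0,0,0,0,0,0],[0,0,0,0,0,0,0],[0,0,0,0,0,0,0],[0,0,0,0,0,0,0]], force=25)

```text
time_s: 13.2
eef_pos: [484.1, 207.8, 133.5]
eef_rot: [0.242, 2.626, -0.059]
force: [1.5, -0.3, 0.1]
finger_gap: 7.6
finger_force: 24.9
```

```bash
python3 -c "
from d import *
go((486,208,129),-.175,.5)
print(r.sense()['finger_force'])"
```

```text
t 13.2 pos [484.0658 207.7761 133.4672] tgt [483.1674 208.5008 134.2655] dp [-0.8984  0.7247  0.7983] drot [-0.0016  0.0058  0.0081] q [ 0.04  0.34 -0.88  2.23  1.15  0.73 -0.3 ] F [ 1.5095 -0.2855  0.0754] gap 7.634541920283202
24.91077128215693
```

>>> servo_tool(deltas=[[0,0,0,0.005,0,0,0],[0,0,0,0.01,0,0,0],[0,0,0,0.015,0,0,0],[0,0,0,0.02,0,0,0],[0,0,0,0.025,0,0,0],[0,0,0,0.025,0,0,0],[0,0,0,0.025,0,0,0],[0,0,0,0.02,0,0,0]])

```text
time_s: 14.0
eef_pos: [483.6, 208.0, 280.0]
eef_rot: [0.241, 2.626, -0.059]
force: [0.7, 0.2, -0.3]
finger_gap: 7.3
finger_force: 24.9
```

```bash
cat > g.py <<'E'
from b0 import *
E
cat > fit.py <<'E'
from d import *
from scipy.optimize import least_squares
import json,os
H={"s_hook":(0,0,0),"hook_crown":(0,0,154),"hook_grip":(-31,0,119),"hook_seat":(3,0,7),"hook_tip":(3,16,27.5)}
def fit(n=2,p0=None,sig=.12):
    "hook pose by reprojection, prior p0 (pos,rotvec) on rotation"
    obs=[]
    for i in range(n):
        for v in("side","top"):
            c=r.capture(v)
            for l in H:
                for x in r.pinpoint(c,l)[:3]:
                    if x["conf"]>.3 and np.linalg.norm(proj(c,R.from_rotvec(p0[3:]).apply(H[l])+p0[:3])-x["uv"])<14: obs.append((c,H[l],np.array(x["uv"]),l,v)); break
    def f(p):
        M=R.from_rotvec(p[3:]); e=[(proj(c,M.apply(X)+p[:3])-uv)/1.5 for c,X,uv,l,v in obs]
        return np.r_[np.ravel(e),(p[3:]-p0[3:])/sig,(p[:3]-p0[:3])/8]
    q=least_squares(f,p0,loss="soft_l1",x_scale=[10,10,10,.1,.1,.1]); M=R.from_rotvec(q.x[3:])
    for v in("side","top"): print(v,sum(o[4]==v for o in obs),np.median([proj(o[0],M.apply(o[1])+q.x[:3])-o[2] for o in obs if o[4]==v],0))
    return q.x
def rel(p): # hook in tool
    t,q,_=state(); M=R.from_rotvec(p[3:]); return q.inv().apply(p[:3]-t),q.inv()*M
def hookpose(rl):
    t,q,_=state(); return np.r_[t+q.apply(rl[0]),(q*rl[1]).as_rotvec()]
def load(): d=json.load(open("rel.json")); return np.array(d[0]),R.from_rotvec(d[1])
def save(rl): json.dump([list(rl[0]),list(rl[1].as_rotvec())],open("rel.json","w"))
def aim(rl,crown,yaw,lean=0):
    t,q,x=state(); M=R.from_euler("zy",[yaw,lean]); T=M*rl[1].inv(); o=np.array(crown)-M.apply([0,0,154])
    tg=o-T.apply(rl[0]); h=hookpose(rl); Q=R.from_rotvec(h[3:])
    print("t",x["time_s"],"dp",tg-t,"drot",(T*q.inv()).as_rotvec(),"F",x["force"],"q",np.round(x["qpos"],2))
    print("crown",Q.apply([0,0,154])+h[:3],"hook z",Q.apply([0,0,1]),"x",Q.apply([1,0,0]))
E
python3 -c "
from fit import *
t,q,_=state()
p0=np.r_[530.4,202.4,14.5+t[2]-133.5,R.from_euler('zy',[-.175,-.12]).as_rotvec()]
save(rel(p0)); p=fit(2,p0); print(p0,p); rl=rel(p); save(rl); aim(rl,(582,-68,290),.076)"
```

```text
side 10 [-0.3146 -0.0317]
top 10 [-0.1914  0.0886]
[530.4    202.4    161.0384   0.0105  -0.1197  -0.1748] [530.1696 202.5597 160.2594   0.0104  -0.1172  -0.141 ]
t 15.2 dp [  65.5867 -277.3289  -19.6722] drot [-0.0149  0.1168  0.217 ] F [-0.4298  0.2293 -0.2076] q [ 0.28  0.08 -1.02  2.06  0.65  0.82  0.26]
crown [512.1167 202.2342 313.1972] hook z [-0.1172 -0.0021  0.9931] x [ 0.9832 -0.1409  0.1158]
```

>>> servo_tool(deltas=[[0,0.004,-0.015,0,-0.001,0.01,0.025],[0,0.007,-0.028,0,-0.001,0.012,0.025],[0,0.007,-0.033,-0.002,-0.001,0.012,0.025],[0,0.007,-0.033,-0.003,-0.001,0.012,0.025],[0,0.007,-0.033,-0.003,-0.001,0.012,0.025],[0,0.007,-0.033,-0.003,-0.001,0.012,0.025],[0,0.007,-0.033,-0.003,-0.001,0.012,0.025],[0,0.007,-0.033,-0.003,-0.001,0.012,0.025],[0,0.007,-0.024,-0.003,-0.001,0.012,0.025],[0,0.004,-0.012,0,-0.001,0.01,0.02]])

```text
time_s: 16.2
eef_pos: [547.8, -72.6, 257.8]
eef_rot: [-0.086, 2.751, -0.004]
force: [-0.1, -0.9, -0.1]
finger_gap: 7.3
finger_force: 24.9
```

```bash
python3 -c "
from fit import *
t,q,_=state(); z=q.apply([0,0,1]);y=q.apply([0,1,0]); print('tool',z,y)
rl=load(); p=fit(2,hookpose(rl)); print(hookpose(rl),p); rl=rel(p); save(rl); aim(rl,(646,-68,279),.076)
s=r.capture('side')
cv2.imwrite('pics/st.png',cv2.resize(s['frame'][100:250,180:330,::-1],(600,600),interpolation=cv2.INTER_CUBIC))
"
```

```text
tool [ 0.3792  0.0094 -0.9253] [-0.0599  0.9981 -0.0144]
side 10 [0.3074 0.3861]
top 7 [ 0.1997 -0.8848]
[580.3495 -65.9744 135.6662   0.0068  -0.0001   0.1037] [579.5111 -72.4733 135.9661  -0.0641   0.0209   0.1109]
t 17.4 dp [ 64.225   -2.3115 -11.5802] drot [ 0.0648 -0.0185 -0.0349] F [ 0.0318 -0.8658 -1.1568] q [ 0.76  0.11 -0.73  2.02  0.07  0.65  1.63]
crown [582.1771 -62.4556 289.6168] hook z [0.0173 0.065  0.9977] x [ 0.9936  0.1099 -0.0244]
```

View pics/st.png

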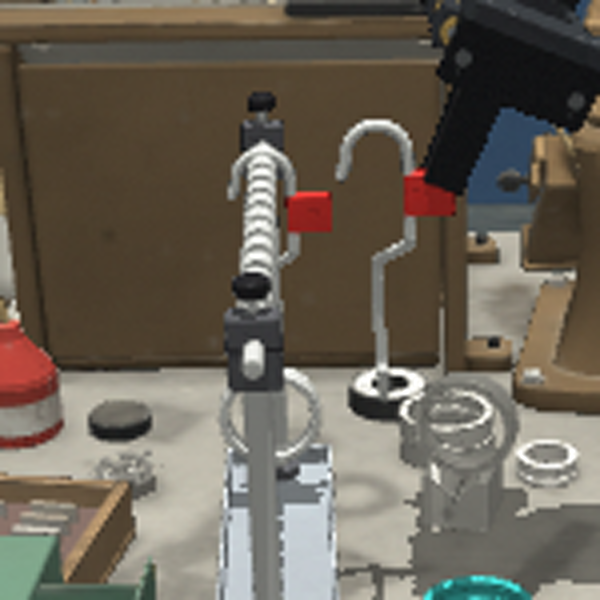

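>>> servo_tool(deltas=[[0,0.005,0,-0.004,0,0,0.004],[0,0.01,0,-0.004,0,0,0.004],[0,0.01,0,-0.004,0,0,0.004],[0,0.01,0,0,0,0,0.004],[0,0.01,0,0,0,0,0],[0,0.01,0,0,0,0,0],[0,0.005,0,0,0,0,0],[0,0.003,0,0,0,0,0]])

```text
time_s: 18.25
eef_pos: [611.6, -69.0, 246.5]
eef_rot: [-0.113, 2.748, 0.003]
force: [-0.3, -0.4, -1.1]
finger_gap: 7.4
finger_force: 24.9
```

```bash
python3 -c "
from fit import *
t,q,_=state(); z=q.apply([0,0,1]);y=q.apply([0,1,0]); print('tool',z,y)
rl=load(); p=fit(1,hookpose(rl),.05); print(hookpose(rl),p); aim(rl,(646,-68,279),.076)
s=r.capture('side'); t=r.capture('top')
print('barmid',proj(s,(646,-66,234)),proj(t,(646,-66,234)),'ends',proj(s,(634,94,234)),proj(s,(658,-226,234)))
a=cv2.resize(s['frame'][115:190,200:290,::-1],(540,450),interpolation=cv2.INTER_CUBIC)
b=cv2.resize(t['frame'][130:190,270:360,::-1],(540,360),interpolation=cv2.INTER_CUBIC)[:,120:380]
b=cv2.copyMakeBorder(b,0,90,0,0,0)
cv2.imwrite('pics/ov.png',np.hstack([a,b]))
"
```

```text
tool [ 0.3807  0.0174 -0.9245] [-0.0792  0.9968 -0.0139]
side 2 [0.1096 0.2148]
top 1 [-0.1239 -0.0895]
[642.4351 -72.0148 124.0142  -0.0644   0.0204   0.1268] [642.6975 -74.5064 123.7815  -0.0583   0.0186   0.1363]
t 18.85 dp [ 1.3512 -2.2863  0.3729] drot [ 0.0651 -0.0179 -0.0508] F [-0.3697  0.0011 -0.6393] q [ 0.66  0.24 -0.69  1.92  0.22  0.66  1.52]
crown [644.9377 -61.9342 277.6636] hook z [0.0163 0.0655 0.9977] x [ 0.9918  0.1257 -0.0244]
barmid [245.1652 157.8798] [315.662  158.1147] ends [243.6424 186.7077] [246.2782 136.8095]
```

View pics/ov.png

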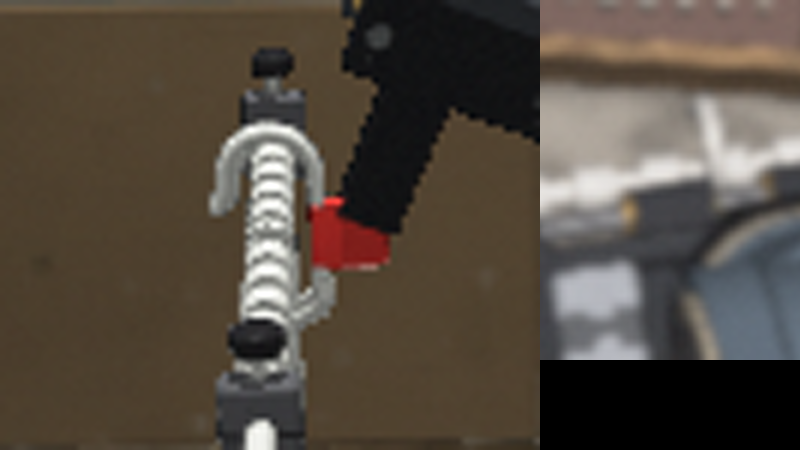

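>>> servo_tool(deltas=[[0,0.001,0,-0.005,0,0,0],[0,0,0,-0.008,0,0,0],[0,0,0,-0.008,0,0,0],[0,0,0,-0.006,0,0,0],[0,0,0,-0.003,0,0,0],[0,0,0,0,0,0,0]])

```text
time_s: 19.55
eef_pos: [611.7, -69.1, 215.7]
eef_rot: [-0.113, 2.75, 0.003]
force: [0.1, -0.3, -1.6]
finger_gap: 7.6
finger_force: 24.9
```

>>> servo_tool(deltas=[[0,0,0,-0.001,0,0,0],[0,0,0,0,0,0,0]])

```text
time_s: 19.75
eef_pos: [612.2, -69.2, 215.7]
eef_rot: [-0.112, 2.748, 0.002]
force: [0.1, -0.3, -1.5]
finger_gap: 7.5
finger_force: 24.9
```

>>> servo_tool(deltas=[[0,0,0,-0.001,0,0,0],[0,0,0,0,0,0,0]])

```text
time_s: 19.95
eef_pos: [612.0, -69.2, 214.6]
eef_rot: [-0.112, 2.748, 0.002]
force: [-0.2, 0.9, -1.9]
finger_gap: 7.9
finger_force: 24.9
```

>>> servo_tool(deltas=[[0,0,0,-0.001,0,0,0],[0,0,0,0,0,0,0]])

```text
time_s: 20.15
eef_pos: [611.9, -69.3, 213.4]
eef_rot: [-0.112, 2.749, 0.002]
force: [-0.0, -0.5, -1.8]
finger_gap: 7.6
finger_force: 24.9
```

>>> servo_tool(deltas=[[0,0,0,-0.001,0,0,0],[0,0,0,0,0,0,0]])

```text
time_s: 20.35
eef_pos: [612.1, -69.2, 212.5]
eef_rot: [-0.113, 2.748, 0.002]
force: [-0.1, -0.2, -0.2]
finger_gap: 7.5
finger_force: 24.9
```

>>> servo_tool(deltas=[[0,0,0,-0.001,0,0,0],[0,0,0,0,0,0,0]])

```text
time_s: 20.55
eef_pos: [612.3, -69.0, 211.7]
eef_rot: [-0.113, 2.748, 0.002]
force: [-0.6, 0.4, -0.0]
finger_gap: 7.3
finger_force: 24.9
```

>>> servo_tool(deltas=[[0,0,0,-0.001,0,0,0],[0,0,0,0,0,0,0]])

```text
time_s: 20.75
eef_pos: [612.3, -68.8, 210.8]
eef_rot: [-0.113, 2.748, 0.002]
force: [0.5, 2.4, 1.0]
finger_gap: 7.7
finger_force: 24.9
```

>>> servo_tool(deltas=[[0,0,0.002,0,0,0,0],[0,0,0,0,0,0,0]])

```text
time_s: 20.95
eef_pos: [611.5, -67.1, 210.1]
eef_rot: [-0.113, 2.75, 0.002]
force: [-0.3, 0.8, -1.0]
finger_gap: 7.4
finger_force: 24.9
```

>>> servo_tool(deltas=[[0,0,0.002,0,0,0,0],[0,0,0,0,0,0,0]])

```text
time_s: 21.15
eef_pos: [611.7, -65.0, 210.2]
eef_rot: [-0.113, 2.749, 0.002]
force: [-0.2, 0.5, -0.7]
finger_gap: 7.3
finger_force: 24.9
```

>>> servo_tool(deltas=[[0,0,0.002,0,0,0,0],[0,0,0,0,0,0,0]])

```text
time_s: 21.35
eef_pos: [611.7, -63.9, 210.3]
eef_rot: [-0.112, 2.749, 0.001]
force: [-0.7, -0.9, -0.2]
finger_gap: 7.4
finger_force: 24.9
```

>>> servo_tool(deltas=[[0,0,-0.002,-0.001,0,0,0],[0,0,0,0,0,0,0]])

```text
time_s: 21.55
eef_pos: [612.1, -65.4, 209.5]
eef_rot: [-0.112, 2.748, 0.002]
force: [-0.2, 0.2, -1.4]
finger_gap: 7.2
finger_force: 24.9
```

>>> servo_tool(deltas=[[0,0,0,-0.001,0,0,0],[0,0,0,0,0,0,0]])

```text
time_s: 21.75
eef_pos: [612.5, -65.1, 208.9]
eef_rot: [-0.113, 2.747, 0.002]
force: [-0.8, -0.0, 0.6]
finger_gap: 7.4
finger_force: 24.9
```

>>> servo_tool(deltas=[[0,0,0,-0.001,0,0,0],[0,0,0,0,0,0,0]])

```text
time_s: 21.95
eef_pos: [612.8, -65.1, 208.2]
eef_rot: [-0.113, 2.746, 0.002]
force: [-0.0, -0.9, 2.1]
finger_gap: 7.3
finger_force: 24.9
```

>>> servo_tool(deltas=[[0,0,-0.002,0,0,0,0],[0,0,-0.001,0,0,0,0],[0,0,0,0,0,0,0]])

```text
time_s: 22.25
eef_pos: [612.7, -67.7, 208.2]
eef_rot: [-0.113, 2.747, 0.003]
force: [1.1, 1.1, 3.0]
finger_gap: 7.6
finger_force: 24.9
```

>>> servo_tool(deltas=[[0,0,0.003,0,0,0,0],[0,0,0.002,0,0,0,0],[0,0,0,0,0,0,0]])

```text
time_s: 22.55
eef_pos: [612.2, -64.0, 207.8]
eef_rot: [-0.111, 2.748, 0.001]
force: [0.4, -2.0, 3.4]
finger_gap: 7.3
finger_force: 25.0
```

>>> servo_tool(deltas=[[0,0,-0.002,0.001,0,0,0],[0,0,0,0,0,0,0],[0.1,0,0,0,0,0,0],[0.15,0,0,0,0,0,0],[0.25,0,0,0,0,0,0],[0.3,0,0,0,0,0,0],[0.3,0,0,0,0,0,0]])

```text
time_s: 23.25
eef_pos: [611.6, -65.2, 208.1]
eef_rot: [-0.113, 2.749, 0.002]
force: [-0.8, 0.2, -0.2]
finger_gap: 23.8
finger_force: 0.0
```

```bash
python3 -c "
from fit import *
rl=load(); h=hookpose(rl); print(h, state()[2]['time_s'],state()[2]['force'])
p=fit(2,h,.05); print(p,R.from_rotvec(p[3:]).apply([0,0,154])+p[:3])
s=r.capture('side'); t=r.capture('top')
a=cv2.resize(s['frame'][115:190,200:290,::-1],(720,600),interpolation=cv2.INTER_CUBIC)
cv2.imwrite('pics/rel.png',a)
f=s['frame'].astype(int);m=((f[...,0]>130)&(f[...,1]<60)&(f[...,2]<60)).astype('uint8')
n,l,st,ce=cv2.connectedComponentsWithStats(m)
print([(st[i].tolist(),ce[i]) for i in range(1,n) if st[i][4]>12])
"
```

```text
[643.0766 -67.8928  85.5619  -0.0641   0.0213   0.127 ] 23.25 [-0.7803  0.175  -0.1976]
side 4 [0.2312 0.3664]
top 6 [ 0.2167 -0.1304]
[651.8713 -64.5987  89.7639  -0.0375  -0.053    0.114 ] [643.4044 -59.3002 243.4397]
[([252, 148, 10, 10, 63], array([255.3651, 152.4762])), ([251, 167, 10, 10, 73], array([254.6027, 172.0548])), ([178, 182, 8, 3, 21], array([181.4286, 183.1429])), ([172, 191, 22, 7, 38], array([182.8421, 195.6053]))]
```

View pics/rel.png

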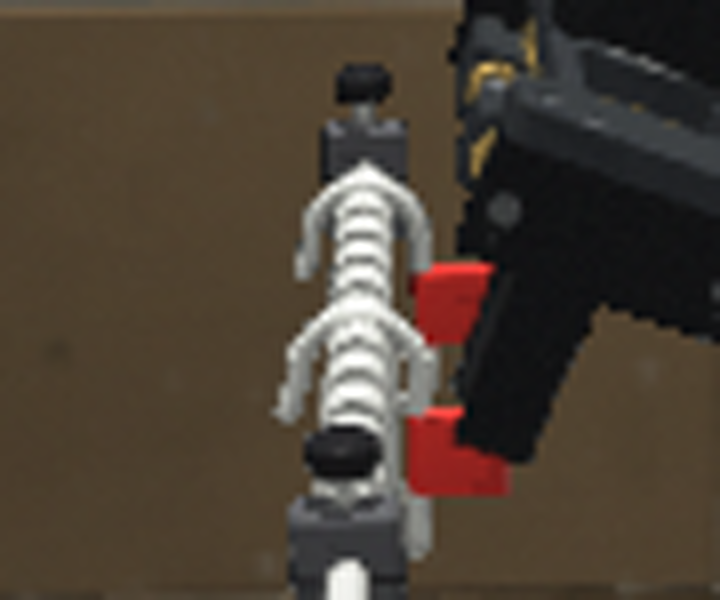

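>>> servo_tool(deltas=[[0.3,-0.003,0,0.007,0,0,0],[0.3,-0.004,0,0.01,0,0,0],[0.3,-0.008,0,0.018,0,0,0],[0.4,-0.012,0,0.025,0,0,0],[0.5,-0.03,0,0.02,0,0,0],[0.5,-0.04,0,0,0,0,0],[0.5,-0.04,0,0,0,0,0]])

```text
time_s: 25.25
eef_pos: [474.3, -64.6, 289.8]
eef_rot: [-0.114, 2.746, 0.001]
force: [-1.1, -0.5, 1.0]
finger_gap: 42.1
finger_force: 0.0
```

```bash
python3 -c "
from fit import *
p0=np.array([646,-65,87,0,0,.076])
p=fit(3,p0,.03); M=R.from_rotvec(p[3:]);print(p,M.apply([0,0,154])+p[:3])
s=r.capture('side'); t=r.capture('top')
print('crown px if groove',proj(s,(646,-65,239)),'land',proj(s,(646,-65,243)))
print('tab px',proj(s,(646-27,-67,204)))
f=s['frame'].astype(int);m=((f[...,0]>130)&(f[...,1]<60)&(f[...,2]<60)).astype('uint8')
n,l,st,ce=cv2.connectedComponentsWithStats(m)
print([(st[i].tolist(),ce[i]) for i in range(1,n) if st[i][4]>12])
print([ (x['uv'],x['conf']) for x in r.pinpoint(s,'hook_crown')],[ (x['uv'],x['conf']) for x in r.pinpoint(s,'hook_grip')])
S=R.from_euler('z',.076)
for z in (239,243):
  for y in(-132,-108,-120,0): print(z,y,proj(s,S.apply([-27,y,z-35])+[646,-66,0]))
a=cv2.resize(s['frame'][120:250,200:330,::-1],(600,600),interpolation=cv2.INTER_CUBIC)
cv2.imwrite('pics/hang.png',a)
"
```

```text
side 5 [0.4574 0.0862]
top 15 [0.1632 0.3153]
[653.3532 -61.0817  90.674   -0.0101  -0.0629   0.0657] [643.632  -59.8492 244.3619]
crown px if groove [245.0058 155.832 ] land [244.9119 154.0641]
tab px [258.1229 170.6091]
[([252, 149, 11, 9, 91], array([256.9451, 152.956 ])), ([251, 167, 13, 10, 119], array([256.6639, 171.5042])), ([178, 182, 8, 3, 19], array([181.3158, 183.1579])), ([172, 191, 22, 7, 37], array([183.0811, 195.5946]))]
[([243.7, 154.9], 0.58)] [([257.8, 169.2], 0.62), ([295.5, 205.9], 0.39)]
239 -132 [257.5344 151.5231]
239 -108 [257.6306 154.6411]
239 -120 [257.582  153.0661]
239 0 [258.1185 170.439 ]
243 -132 [257.4737 149.9755]
243 -108 [257.5689 153.0668]
243 -120 [257.5208 151.5052]
243 0 [258.0514 168.7323]
```

View pics/hang.png

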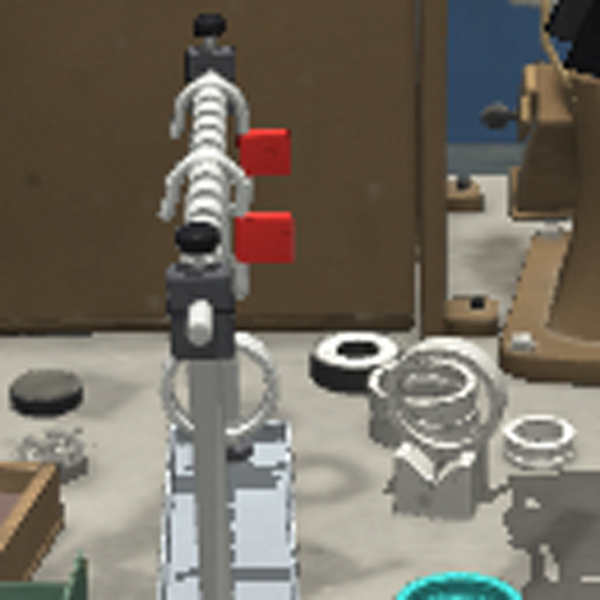

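The hook hangs on its own. Its tab row (171.5) matches the value predicted for a groove (about 170.6) rather than a land (168.9). Now the ring.

```bash
python3 -c "
from fit import *
t=r.capture('top');s=r.capture('side')
g=cv2.cvtColor(t['frame'],cv2.COLOR_RGB2GRAY).astype(np.float32)[205:243,343:378]
gx,gy=cv2.Sobel(g,cv2.CV_32F,1,0),cv2.Sobel(g,cv2.CV_32F,0,1)
w=(gx**2+gy**2); w[w<np.percentile(w,60)]=0
a=(np.degrees(np.arctan2(gy,gx))%180)
h,_=np.histogram(a,36,(0,180),weights=w); print((h/h.max()*100).astype(int))
m=(a<40)|(a>140); aa=np.where(a>90,a-180,a)
th=np.average(aa[m],weights=w[m]); print('axis img angle',th)
c0=np.array([363.5,223.8]);d=np.array([np.cos(np.radians(th)),np.sin(np.radians(th))])
A,B=onz(t,c0-10*d,65),onz(t,c0+10*d,65);e=A-B;print('yaw',np.arctan2(-e[0],e[1]))
for i in range(2):
  for v in('side','top'):
    c=r.capture(v); print(v,[(np.round(x['uv'],1),round(x['conf'],2)) for x in r.pinpoint(c,'ring_centre')],[(np.round(x['extent'],1),round(x['conf'],2)) for x in r.spot_in(c,'ring')])
go((527-30,-182,65),-.2,.57,60)
"
```

```text
[ 12  16   5  30  29  15  15   6  10  10  22  24  15  25  26  55  65  31
 100  38  46  24  28  15  13   3   5   7  17   2  10  15  18  20  12  19]
axis img angle 1.7275193
yaw -0.10606928200160451
side [(array([301. , 255.8]), 0.81), (array([296.3, 203.6]), 0.54), (array([251. , 245.1]), 0.5)] [(array([298.9, 256. ,  30.8,  21. ]), 0.88), (array([296.4, 204.9,  26.5,  29.2]), 0.6)]
top [(array([296.9, 232.1]), 0.61), (array([363.7, 223.6]), 0.45), (array([278., 268.]), 0.28)] [(array([299.5, 223.9,  20.6,  15.9]), 0.64), (array([361.2, 218.3,   9.7,  18.7]), 0.53), (array([309.8, 167.3,  21.8,  30.3]), 0.25)]
side [(array([295.1, 204.8]), 0.55)] [(array([300.5, 254.1,  31.3,  23.1]), 0.8), (array([295.6, 203.1,  26. ,  27. ]), 0.72)]
top [(array([300.4, 233.2]), 0.52), (array([362.1, 224.3]), 0.43)] [(array([271.3, 271.2,  28.4,  17.5]), 0.75), (array([359.7, 220.1,   9.6,  17.2]), 0.71), (array([297.8, 225.4,  23. ,  21.3]), 0.51), (array([310.9, 167.1,  13.9,  27. ]), 0.3)]
t 27.95 pos [475.0203 -65.2169 288.5402] tgt [ 462.0942 -174.9242  120.5655] dp [ -12.9261 -109.7074 -167.9747] drot [ 0.0033 -0.1804 -0.277 ] q [ 0.88 -0.09 -0.73  2.11 -0.2   0.73  1.92] F [ 0.1795 -0.1797 -0.7669] gap 43.54525493212045
```

```bash
python3 -c "
import cv2,numpy as np
from h import *
im=cv2.imread('pics/top0.png');g0=cv2.cvtColor(im,cv2.COLOR_BGR2GRAY).astype(np.float32)
for (r0,r1,c0,c1) in((205,243,343,378),(208,240,355,372),(208,240,345,370),(209,229,356,371)):
  g=cv2.GaussianBlur(g0,(0,0),.7)[r0:r1,c0:c1];gx,gy=cv2.Sobel(g,cv2.CV_32F,1,0),cv2.Sobel(g,cv2.CV_32F,0,1)
  w=gx**2+gy**2;a=np.degrees(np.arctan2(gy,gx));a=(a+90)%180-90
  h,_=np.histogram(a,18,(-45,45),weights=w);print((h/h.max()*100).astype(int))
np.set_printoptions(linewidth=250)
print(g0[206:242,345:376].astype(int))
# angle->yaw map
import pickle
t=r.capture('top')
for th in(0,5,10,15):
  d=np.array([np.cos(np.radians(th)),np.sin(np.radians(th))]);e=onz(t,[363.5,223.8]-10*d,65)-onz(t,[363.5,223.8]+10*d,65);print(th,np.arctan2(-e[0],e[1]))
"
```

```text
[ 70  58  49  34  44  29  47  70  39  88  49  66  62 100  79  84  34  66]
[ 39  52  27  30  40  35  13  31  16  44  43  46  54  96  93 100  17  42]
[ 76  66  51  38  49  24  47  75  44  83  41  66  63 100  88  72  13  52]
[  3  42  16  20  27  23   8  24  15  54  20  38  50  95 100  79   9  13]
[[151 152 152 ... 149 153 152]
 [152 153 152 ... 155 155 156]
 [152 150 150 ... 158 159 158]
 ...
 [156 155 155 ... 157 151 148]
 [156 155 155 ... 151 149 152]
 [154 153 154 ... 146 146 166]]
0 -0.0753911829915885
5 -0.16435048035360067
10 -0.2537899345434071
15 -0.3436444094075135
```

```bash
cat > rf.py <<'E'
from h import *
from scipy.ndimage import map_coordinates
s=r.capture('side');t=r.capture('top')
def prep(f):
    g=cv2.GaussianBlur(cv2.cvtColor(cv2.imread(f),cv2.COLOR_BGR2GRAY).astype(np.float32),(0,0),.8)
    return cv2.Sobel(g,cv2.CV_32F,1,0),cv2.Sobel(g,cv2.CV_32F,0,1)
G={'s':prep('pics/side0.png'),'t':prep('pics/top0.png')};C={'s':s,'t':t}
def projn(c,P):
    K=np.array(c["K"]);T=np.array(c["world_from_camera"]);q=((P-T[:3,3])@T[:3,:3])*[1,-1,-1];q=q@K.T;return q[:,:2]/q[:,2:]
def score(v,x,y,yaw,z=65.):
    e=np.array([np.cos(yaw),np.sin(yaw),0]);n=np.array([-np.sin(yaw),np.cos(yaw),0]);tot=0
    arcs=[(33,8.5,-30,210),(33,-8.5,-30,210)] if v=='t' else [(33,8.5,-40,220),(27,8.5,-60,240)]
    for R_,o,a,b in arcs:
        u=np.radians(np.arange(a,b,4)); P=np.array([x,y,z])+n*o+R_*(np.cos(u)[:,None]*e+np.sin(u)[:,None]*[0,0,1])
        p=projn(C[v],P);d=np.gradient(p,axis=0);d/=np.linalg.norm(d,axis=1)[:,None]
        gx,gy=[map_coordinates(k,[p[:,1],p[:,0]],order=1) for k in G[v]]
        tot+=np.minimum(abs(-gx*d[:,1]+gy*d[:,0]),150).mean()
    return tot
for v in('t','s'):
    L=[(score(v,x,y,w),x,y,w) for x in range(514,544,2) for y in range(-198,-168,2) for w in np.arange(-.5,.31,.04)]
    L.sort(reverse=True);print(v,np.round(L[:8],2).tolist())
L=[(score('t',x,y,w)/1+score('s',x+dx,y,w),x,y,w,dx) for dx in(0,3,6) for x in range(516,540,2) for y in range(-194,-170,2) for w in np.arange(-.5,.31,.04)]
L.sort(reverse=True);print(np.round(L[:8],2).tolist())
E
python3 rf.py
```

```text
t [[131.58, 524.0, -174.0, 0.26], [129.78, 524.0, -178.0, -0.34], [129.66, 524.0, -178.0, -0.38], [129.43, 526.0, -174.0, 0.26], [128.4, 526.0, -178.0, -0.38], [127.64, 526.0, -174.0, 0.3], [126.83, 524.0, -174.0, 0.3], [126.75, 524.0, -178.0, 0.1]]
s [[207.51, 528.0, -194.0, -0.38], [206.17, 528.0, -194.0, -0.34], [204.84, 528.0, -196.0, -0.38], [204.6, 528.0, -196.0, -0.34], [204.5, 528.0, -194.0, -0.42], [204.37, 530.0, -196.0, -0.26], [202.39, 530.0, -194.0, -0.26], [202.29, 542.0, -192.0, 0.02]]
[[305.61, 524.0, -178.0, -0.38, 6.0], [301.36, 524.0, -178.0, -0.34, 6.0], [300.39, 526.0, -178.0, -0.42, 3.0], [300.25, 524.0, -174.0, 0.26, 6.0], [299.4, 526.0, -178.0, -0.38, 3.0], [298.18, 524.0, -176.0, -0.38, 6.0], [298.18, 524.0, -178.0, -0.42, 6.0], [294.32, 524.0, -174.0, 0.3, 6.0]]
```

```bash
python3 -c "
from d import *
go((498,-170,65),-.33,.57,60)"
```

```text
t 28.1 pos [474.9944 -65.2056 288.5097] tgt [ 464.306  -158.459   120.5655] dp [ -10.6884  -93.2533 -167.9442] drot [-0.0085 -0.181  -0.4067] q [ 0.88 -0.09 -0.73  2.11 -0.2   0.73  1.92] F [ 0.1094 -0.3931  0.9323] gap 43.497393228465825
```

>>> servo_tool(deltas=[[0.65,0,-0.01,-0.01,0,-0.025,-0.05],[0.65,-0.002,-0.012,-0.02,0,-0.026,-0.06],[0.65,-0.002,-0.012,-0.025,0,-0.026,-0.06],[0.65,-0.002,-0.012,-0.025,-0.002,-0.026,-0.06],[0.65,-0.002,-0.012,-0.025,-0.002,-0.026,-0.06],[0.65,-0.002,-0.012,-0.025,-0.002,-0.026,-0.06],[0.65,-0.001,-0.012,-0.02,-0.002,-0.026,-0.057],[0.65,0,-0.011,-0.018,0,0,0],[0.65,0,0,0,0,0,0]])

```text
time_s: 29.0
eef_pos: [462.6, -148.5, 150.4]
eef_rot: [0.339, 2.597, -0.126]
force: [-0.1, 0.5, -0.4]
finger_gap: 56.7
finger_force: 0.0
```

```bash
python3 -c "
from d import *
go((498,-170,64),-.33,.57)
for v in('side','top'):
    c=r.capture(v); print(v,[(np.round(x['uv'],1),round(x['conf'],2)) for x in r.pinpoint(c,'ring_centre')])
"
```

```text
t 29.0 pos [ 462.619  -148.478   150.3983] tgt [ 494.9369 -168.9508   69.0514] dp [ 32.3179 -20.4728 -81.3469] drot [ 0.0114 -0.048  -0.063 ] q [ 0.95  0.13 -0.8   2.38  0.82  0.22  0.72] F [-0.1439  0.5284 -0.3697] gap 56.73791679331182
side [(array([299.5, 256.4]), 0.73), (array([292.8, 206.6]), 0.54)]
top [(array([359.5, 223.9]), 0.54), (array([299.9, 228.2]), 0.52)]
```

>>> servo_tool(deltas=[[0.65,0.008,-0.005,-0.015,0,0,-0.03],[0.65,0.008,-0.005,-0.015,0,0,-0.03],[0.65,0.007,-0.004,-0.015,0,0,0],[0.65,0.005,-0.003,-0.015,0,0,0],[0.65,0.003,-0.002,-0.01,0,0,0],[0.65,0,0,0,0,0,0]])

```text
time_s: 29.8
eef_pos: [492.4, -165.3, 86.9]
eef_rot: [0.404, 2.587, -0.144]
force: [0.3, -0.1, -0.1]
finger_gap: 56.6
finger_force: 0.0
```

```bash
python3 -c "
from d import *
go((498,-170,64),-.33,.54)
"
```

```text
t 29.8 pos [ 492.3991 -165.2932   86.8788] tgt [ 495.0816 -169.0004   69.1463] dp [  2.6825  -3.7072 -17.7325] drot [ 0.0206 -0.0174 -0.0136] q [ 0.68  0.31 -0.55  2.38  1.71  0.25 -0.19] F [ 0.3165 -0.1203 -0.0756] gap 56.62355947406635
```

>>> servo_tool(deltas=[[0.65,0.001,-0.001,-0.006,0.01,-0.008,-0.006],[0.65,0.001,-0.001,-0.006,0.01,-0.008,-0.006],[0.65,0.001,-0.001,-0.005,0,0,0],[0.4,0,0,0,0,0,0],[0.25,0,0,0,0,0,0]], force=25)

```text
time_s: 30.3
eef_pos: [495.4, -168.8, 71.2]
eef_rot: [0.427, 2.57, -0.121]
force: [-0.7, 0.6, -0.5]
finger_gap: 47.7
finger_force: 0.0
```

>>> servo_tool(deltas=[[0.2,0,0,0,0,0,0],[0.15,0,0,0,0,0,0],[0.1,0,0,0,0,0,0],[0,0,0,0,0,0,0],[0,0,0,0,0,0,0]], force=25)

```text
time_s: 30.8
eef_pos: [495.1, -168.5, 70.3]
eef_rot: [0.426, 2.572, -0.12]
force: [-0.6, 0.9, 1.8]
finger_gap: 8.3
finger_force: 0.9
```

```bash
python3 -c "
from d import *
go((498,-170,64),-.33,.54); print(r.sense()['moment'],r.sense()['finger_force'])
"
```

```text
t 30.8 pos [ 495.1251 -168.5455   70.3119] tgt [ 495.0816 -169.0004   69.1463] dp [-0.0434 -0.4549 -1.1656] drot [ 0.0013 -0.0006 -0.0012] q [ 0.75  0.37 -0.62  2.39  1.92  0.29 -0.39] F [-0.5845  0.8709  1.8371] gap 8.291041569393684
[0.3164 0.3378 0.0596] 0.8768160448198614
```

>>> servo_tool(deltas=[[0.3,0,0,0,0,0,0],[0.65,0,0,0,0,0,0],[0.65,0,0,0,0,0,0],[0.65,-0.006,0.002,0.01,0,0,0],[0.65,-0.012,0.006,0.02,0,0,0],[0.65,-0.01,0.02,0.02,0,0,0],[0.65,-0.01,0.03,0.02,0,0,0],[0.65,0,0.03,0.01,0,0,0],[0.65,0,0.03,0.01,0,0,0]])

```text
time_s: 31.7
eef_pos: [460.4, -59.3, 154.6]
eef_rot: [0.429, 2.57, -0.123]
force: [0.5, -0.2, 1.1]
finger_gap: 56.1
finger_force: 0.0
```

```bash
cat > rm.py <<'E'
from d import *
for i in range(2):
  for v in('side','top'):
    c=r.capture(v); cv2.imwrite(f'pics/{v}1.png',c['frame'][:,:,::-1]); print(v,[(np.round(x['uv'],1).tolist(),round(x['conf'],2)) for x in r.pinpoint(c,'ring_centre')],[(np.round(x['extent'],1).tolist(),round(x['conf'],2)) for x in r.spot_in(c,'ring')])
print(r.sense()['time_s'],r.sense()['eef_pos'])
a=cv2.imread('pics/side0.png').astype(int);b=cv2.imread('pics/side1.png').astype(int)
d=abs(a-b).max(2)>40
print('changed px near ring side',d[185:235,275:320].sum(), np.argwhere(d[185:235,275:320])[:5])
for v,(u0,u1,w0,w1) in{'side':(185,228,280,313),'top':(205,243,345,380)}.items():
    g=cv2.cvtColor(cv2.imread(f'pics/{v}1.png'),cv2.COLOR_BGR2GRAY)
    print(v);[print(' '.join('%3d'%x for x in row)) for row in g[u0:u1:1,w0:w1:1]]
E
sed -n 1,4p rf.py >/dev/null; python3 rm.py
```

```text
side [([296.1, 204.7], 0.86), ([298.2, 254.7], 0.64)] [([294.8, 205.2, 26.7, 28.3], 0.69)]
top [([358.5, 223.6], 0.82), ([299.5, 231.7], 0.67)] [([362.1, 221.5, 13.2, 31.0], 0.67), ([298.8, 230.7, 25.8, 32.0], 0.66), ([311.0, 172.4, 173.2, 70.7], 0.22)]
side [([297.1, 255.4], 0.96), ([298.0, 207.8], 0.54)] [([299.5, 255.4, 29.4, 20.7], 0.74), ([294.8, 205.1, 25.4, 27.5], 0.59)]
top [([299.6, 231.4], 0.69), ([361.3, 221.0], 0.59)] [([359.9, 223.1, 12.1, 27.9], 0.8), ([299.7, 229.2, 26.4, 27.6], 0.63)]
32.3 [460.7176 -60.383  153.5576]
changed px near ring side 3 [[ 8 17]
 [13 23]
 [40  8]]
side
 69  69  68  68  68  69  69  69  66  69 127  57  68  68  69  69  88 113 119 121 124 123  34  33  46 134 134 134 160 154 150 123 130
 69  68  68  68  69  69  70  69  67  68 127  59  68  68  70  69  85 109 118 122 126 127  36  37  50 145 137 134 167 158 150 126 127
 69  69  68  70  70  69  69  69  67  66 126  58  69  68  68  69  82 107 116 121 125 128 137 143 144 142 136 134 162 153  90 126 127
 72  68  65  60  57  55  54  54  54  79 127  67  68  68  68  69  83 107 119 123 125 127 128 129 131 131
[... 9800 characters left out ...]

165 164 163 165 164 163 162 161 163 160 149 136 126 122 122 121 123 130 148 159 162 162 161 163 162 161 163 164 164 160 158 157 162 170 185
163 163 163 164 162 162 161 161 160 162 159 156 151 151 150 151 150 152 155 159 161 161 162 162 159 162 163 164 164 159 156 160 176 201 222
165 162 162 163 164 163 161 162 161 161 162 161 161 162 162 161 159 159 158 158 161 161 163 162 158 156 158 160 159 156 158 177 208 225 231
162 161 161 161 162 162 162 160 160 160 160 159 161 163 161 162 157 158 157 158 159 161 162 159 154 151 154 156 154 154 174 209 226 227 212
162 161 159 160 161 162 161 160 160 160 157 155 160 162 163 161 159 158 158 159 159 161 162 160 157 153 153 153 146 157 199 226 229 214 179
```

```bash
python3 -c "
from h import *
np.set_printoptions(precision=1,suppress=True)
s=r.capture('side');t=r.capture('top')
for u in((295.5,204.8),(297,204.8)): 
  for v in((361,222),(363,223.5)): print(u,v,*tri(s,u,t,v),onz(s,u,65),onz(t,v,65))
print('vblock top',[onz(t,p,36) for p in((350,213.5),(348.3,230),(369.8,217),(367.6,232.5))])
print('ring ends',onz(t,(363.5,208.5),65),onz(t,(358.5,234.5),65))
# side: vblock front face bottom/top edges
for X in((530,-177),(526,-182),(530,-190)):
  for yaw in(-.22,):
    e=np.array([np.cos(yaw),np.sin(yaw),0]);n=np.array([-np.sin(yaw),np.cos(yaw),0]);c=np.r_[X,65]
    print(X,[proj(s,c+n*8.5+33*k) for k in(np.array([0,0,1]),np.array([0,0,-1]),e,-e)],[proj(t,c+33*k) for k in(e,-e)])
# calibration: side vs known stand post top/ V-block? gripper
x=r.sense();print(x['eef_pos'])
"
```

```text
(295.5, 204.8) (361, 222) [ 532.5 -176.8   67.3] 4.963382791415136 [ 534.8 -183.    65. ] [ 530.4 -176.9   65. ]
(295.5, 204.8) (363, 223.5) [ 530.7 -181.9   64.5] 8.4139837732018 [ 534.8 -183.    65. ] [ 526.4 -181.3   65. ]
(297, 204.8) (361, 222) [ 530.5 -176.5   67.9] 1.1927079264517635 [ 530.9 -182.9   65. ] [ 530.4 -176.9   65. ]
(297, 204.8) (363, 223.5) [ 528.7 -181.6   65.1] 4.620597104912877 [ 530.9 -182.9   65. ] [ 526.4 -181.3   65. ]
vblock top [array([ 558.5, -157.4,   36. ]), array([ 517.9, -149. ,   36. ]), array([ 546.1, -204.9,   36. ]), array([ 508.2, -195.2,   36. ])]
ring ends [ 562.7 -186.5   65. ] [ 500.7 -167.7   65. ]
(530, -177) [array([296.8, 195.4]), array([296.7, 218.7]), array([284.2, 206. ]), array([309.5, 208.4])] [array([362.6, 208.8]), array([359.5, 235.6])]
(526, -182) [array([298.3, 194.6]), array([298.2, 217.8]), array([285.7, 205.2]), array([310.9, 207.5])] [array([364.8, 210.3]), array([361.8, 237.2])]
(530, -190) [array([296.7, 193.3]), array([296.6, 216.4]), array([284.2, 203.9]), array([309.2, 206.2])] [array([368. , 208.4]), array([364.9, 235.2])]
[460.8 -60.1 153.7]
```

```bash
python3 -c "
from d import *
go((508,-173,70),-.23,.54,60)
a=cv2.imread('pics/top0.png').astype(int);b=cv2.imread('pics/top1.png').astype(int);print((abs(a-b).max(2)>25)[205:240,345:376].sum())"
```

```text
t 32.4 pos [460.8142 -60.1425 153.709 ] tgt [ 474.9606 -165.264   126.6088] dp [  14.1464 -105.1215  -27.1003] drot [ 0.0021 -0.0004  0.1007] q [ 0.69  0.08 -0.82  2.41  1.04  0.33  0.19] F [-0.6926  0.0439 -0.189 ] gap 56.68701950634772
0
```

>>> servo_tool(deltas=[[0.65,0.002,-0.015,0,0,0,0.015],[0.65,0.002,-0.015,-0.003,0,0,0.015],[0.65,0.002,-0.015,-0.004,0,0,0.015],[0.65,0.002,-0.015,-0.004,0,0,0.015],[0.65,0.002,-0.015,-0.004,0,0,0.02],[0.65,0.002,-0.015,-0.004,0,0,0.02],[0.65,0.002,-0.015,-0.004,0,0,0],[0.65,0,0,-0.004,0,0,0],[0.65,0,0,0,0,0,0]])

```text
time_s: 33.3
eef_pos: [474.4, -165.5, 126.2]
eef_rot: [0.3, 2.587, -0.085]
force: [0.3, 0.2, -0.8]
finger_gap: 56.6
finger_force: 0.0
```

```bash
python3 -c "
from d import *
go((508,-173,70),-.23,.54)"
```

```text
t 33.3 pos [ 474.4437 -165.5351  126.2351] tgt [ 504.9964 -172.2967   75.1463] dp [ 30.5527  -6.7616 -51.0888] drot [ 0.0012 -0.0008  0.0016] q [ 1.14  0.27 -0.97  2.37  1.28  0.22  0.38] F [ 0.3242  0.1902 -0.8259] gap 56.60697621973635
```

>>> servo_tool(deltas=[[0.65,0.008,-0.002,-0.012,0,0,0],[0.65,0.008,-0.002,-0.013,0,0,0],[0.65,0.008,-0.002,-0.013,0,0,0],[0.65,0.009,-0.001,-0.012,0,0,0],[0.65,0,0,0,0,0,0],[0.4,0,0,0,0,0,0],[0.3,0,0,0,0,0,0]], force=25)

```text
time_s: 34.0
eef_pos: [507.7, -171.8, 77.5]
eef_rot: [0.297, 2.586, -0.087]
force: [-0.1, 0.0, 0.1]
finger_gap: 47.2
finger_force: 0.0
```

>>> servo_tool(deltas=[[0.25,0,0,0,0,0,0],[0.2,0,0,0,0,0,0],[0.17,0,0,0,0,0,0],[0.17,0,0,0,0,0,0]], force=25)

```text
time_s: 34.4
eef_pos: [507.8, -172.0, 77.1]
eef_rot: [0.298, 2.586, -0.086]
force: [0.2, -0.2, 0.6]
finger_gap: 18.7
finger_force: 0.0
```

```bash
python3 -c "
from d import *
go((508,-173,70),-.23,.54);x=r.sense();print(x['finger_force'],x['moment'])"
```

```text
t 34.4 pos [ 507.8462 -171.9991   77.1025] tgt [ 504.9964 -172.2967   75.1463] dp [-2.8498 -0.2976 -1.9563] drot [0.0027 0.0003 0.0003] q [ 0.99  0.44 -0.87  2.34  1.77  0.32 -0.08] F [ 0.1719 -0.2473  0.631 ] gap 18.705978866045815
0.010759299553418325 [0.2321 0.4834 0.0371]
```

>>> servo_tool(deltas=[[0.1,0,0,0,0,0,0],[0,0,0,0,0,0,0],[0,0,0,0,0,0,0]], force=25)

```text
time_s: 34.7
eef_pos: [507.9, -171.9, 77.0]
eef_rot: [0.298, 2.586, -0.086]
force: [-0.3, -0.6, 3.0]
finger_gap: 15.9
finger_force: 25.0
```

>>> servo_tool(deltas=[[0,0,0,0.004,0,0,0],[0,0,0,0.01,0,0,0],[0,0,0,0.02,0,0,0],[0,0,0,0.03,0,0,0],[0,0,0,0.03,0,0,0],[0,0,0,0.02,0,0,0]], force=35)

```text
time_s: 35.3
eef_pos: [507.4, -173.3, 175.4]
eef_rot: [0.301, 2.587, -0.091]
force: [0.6, -0.4, -1.5]
finger_gap: 16.1
finger_force: 35.0
```

```bash
cat > rc.py <<'E'
from fit import *
np.set_printoptions(precision=2,suppress=True)
def ringc(n=2,guess=None):
    U={'side':[],'top':[]};C={}
    for i in range(n):
        for v in U:
            c=C[v]=r.capture(v)
            for l in('ring_centre',):
                for x in r.pinpoint(c,l)[:4]:
                    e=np.array(x['uv'])-proj(c,guess)
                    if np.linalg.norm(e)<16: U[v].append(x['uv']);break
    print(U)
    return tri(C['side'],np.median(U['side'],0),C['top'],np.median(U['top'],0))
def toring(c): # ring centre in tool frame
    t,q,x=state(); return q.inv().apply(np.array(c)-t)
E
python3 -c "
from rc import *
t,q,x=state(); print(t,x['finger_gap'],x['force'],x['time_s'],np.round(x['qpos'],2))
g=np.array([532,-178,65])+t-[507.9,-171.9,77]
c,e=ringc(3,g); print('guess',g,'meas',c,e,'tool',toring(c),toring(g))
"
```

```text
[ 507.4  -173.31  175.36] 16.104475725135565 [ 0.59 -0.38 -1.49] 35.3 [ 1.29  0.26 -1.14  2.25  0.86  0.33  0.8 ]
{'side': [[295.3, 171.6], [297.4, 169.8], [295.5, 171.6]], 'top': [[374.4, 213.5], [368.8, 215.8], [369.0, 217.0]]}
guess [ 531.5  -179.41  163.36] meas [ 531.24 -180.47  156.68] 7.791530856723395 tool [-11.94  -1.53  27.74] [-15.39  -0.47  22.  ]
```

```bash
python3 -c "
from fit import *
from d import *
p0=np.array([656,-62,86.5,0,-.07,.076])
p=fit(3,p0,.1); M=R.from_rotvec(p[3:]);print(p);
for k in H: print(k,M.apply(H[k])+p[:3])
t,q,x=state(); rel=np.array([-15.4,0,22.]) 
T=tool(.078,.68)*R.from_euler('z',np.pi)
S=R.from_euler('z',.078)
c=np.array([656,-62,92.5])+S.apply([-6,60,5])   # staged centre, seat +5
c2=c+S.apply([-80,0,40])
for k in(c2,c): tg=k-T.apply(rel); print('ring',k,'tcp',tg,'dp',tg-t)
print('drot',(T*q.inv()).as_rotvec(),x['time_s'],np.round(x['qpos'],2))
"
```

```text
side 6 [1.2513 0.6329]
top 15 [-0.05   -0.6146]
[652.4548 -59.3225  89.6161   0.0154  -0.0666   0.1169]
s_hook [652.4548 -59.3225  89.6161]
hook_crown [642.3692 -62.2904 243.2569]
hook_grip [613.9417 -65.2141 206.2524]
hook_seat [654.9693 -59.1092  96.8017]
hook_tip [651.7531 -43.6154 117.4378]
ring [565.5862  -8.8836 137.5   ] tcp [539.8566 -10.8946 144.9232] dp [ 32.0006 162.8737 -29.8901]
ring [645.343  -2.65   97.5  ] tcp [619.6134  -4.6609 104.9232] dp [111.7573 169.1073 -69.8901]
drot [-0.0056 -0.1394  0.3114] 37.7 [ 1.28  0.27 -1.14  2.25  0.86  0.33  0.8 ]
```

>>> servo_tool(deltas=[[0,0.003,0.01,0,0,-0.01,0.02],[0,0.004,0.018,0,0,-0.016,0.037],[0,0.004,0.02,-0.004,0,-0.016,0.037],[0,0.004,0.02,-0.004,-0.001,-0.016,0.037],[0,0.004,0.02,-0.004,-0.001,-0.016,0.037],[0,0.004,0.02,-0.004,-0.001,-0.016,0.037],[0,0.004,0.02,-0.004,-0.001,-0.016,0.037],[0,0.003,0.02,-0.004,-0.001,-0.016,0.037],[0,0.002,0.015,-0.004,0,-0.016,0.032],[0,0,0,0,0,0,0]])

```text
time_s: 38.7
eef_pos: [538.6, -6.8, 145.9]
eef_rot: [-0.104, 2.463, 0.042]
force: [-1.1, -0.6, -1.7]
finger_gap: 16.0
finger_force: 35.0
```

```bash
cat > st.py <<'E'
from rc import *
S=R.from_euler('z',.078); SEAT=np.array([656,-62,92.5]); REL=np.array([-15.4,0,22.])
def rep(tgts=()):
    t,q,x=state(); c=t+q.apply(REL); z=q.apply([0,0,1]);y=q.apply([0,1,0])
    print('t',x['time_s'],'F',x['force'],'gap',x['finger_gap'],'tilt',np.arctan2(np.hypot(z[0],z[1]),-z[2]),'yaw',np.arctan2(-y[0],y[1]),'roll',y[2],'q',np.round(x['qpos'],2))
    print('ring world',c,'rel seat (stand axes)',S.inv().apply(c-SEAT))
    T=tool(.078,.68)*R.from_euler('z',np.pi); print('drot',(T*q.inv()).as_rotvec())
    for g in tgts: print('dp to',g,SEAT+S.apply(g)-T.apply(REL)-t)
E
python3 -c "
from st import *
rep([(-6,60,5)])
t,q,x=state(); g=t+q.apply(REL); c,e=ringc(2,g); print(c,e,toring(c))"
```

```text
t 38.7 F [-1.12 -0.58 -1.74] gap 15.973442176027055 tilt 0.6765467373607434 yaw 0.08535295234891777 roll 0.0037376386029732422 q [ 0.95  0.35 -1.13  2.37  1.86  0.3  -0.16]
ring world [564.29  -4.6  138.35] rel seat (stand axes) [-86.96  64.37  45.85]
drot [-0.   -0.   -0.01]
dp to (-6, 60, 5) [ 81.01   2.17 -40.94]
{'side': [[279.9, 210.3], [282.4, 209.4]], 'top': [[290.3, 210.1], [294.3, 209.8]]}
[563.36 -12.62 132.93] 10.054957958205247 [-9.17 -3.04 25.57]
```

```bash
sed -i 's/tool(.078,.68)/tool(.078,.74)/' st.py; python3 -c "
from st import *
rep([(-9,56,5)])"
```

```text
t 39.1 F [ 0.23 -0.66 -1.47] gap 15.448319057518216 tilt 0.6787569048847271 yaw 0.07659323078175333 roll -0.00013392980083469508 q [ 0.95  0.35 -1.13  2.37  1.86  0.3  -0.16]
ring world [565.72  -9.38 139.62] rel seat (stand axes) [-85.91  59.49  47.12]
drot [ 0.   -0.06  0.  ]
dp to (-9, 56, 5) [ 76.54   2.44 -43.72]
```

>>> servo_tool(deltas=[[0,0.005,0,-0.01,0,-0.01,0],[0,0.008,0,-0.014,0,-0.01,0],[0,0.009,0,-0.012,0,-0.01,0],[0,0.01,0,-0.008,0,-0.01,0],[0,0.01,0.001,0,0,-0.01,0],[0,0.01,0.001,0,0,-0.01,0],[0,0.008,0,0,0,0,0],[0,0,0,0,0,0,0]])

```text
time_s: 39.9
eef_pos: [601.6, -9.0, 104.0]
eef_rot: [-0.094, 2.4, 0.03]
force: [-0.6, -0.5, -1.5]
finger_gap: 15.5
finger_force: 35.0
```

```bash
python3 -c "
from st import *
rep([(-9,56,5)])
s=r.capture('side');t=r.capture('top')
for v,c in(('side',s),('top',t)): print(v,[(np.round(x['uv'],1).tolist(),round(x['conf'],2)) for l in('ring_centre','hook_seat','hook_tip') for x in r.pinpoint(c,l)[:3]])
tt,q,x=state(); g=tt+q.apply(REL); print(proj(s,g),proj(t,g),proj(s,SEAT),proj(t,SEAT))"
```

```text
t 39.9 F [-0.63 -0.54 -1.53] gap 15.492066988988766 tilt 0.7404587506620692 yaw 0.07662889466155923 roll -0.004720516764401651 q [ 0.86  0.63 -1.13  2.31  2.13  0.56 -0.3 ]
ring world [627.7   -6.99  98.1 ] rel seat (stand axes) [-23.93  57.05   5.6 ]
drot [0. 0. 0.]
dp to (-9, 56, 5) [14.98  0.06 -0.59]
side [([298.2, 254.2], 0.84), ([253.7, 225.7], 0.78), ([249.4, 248.1], 0.31)]
top [([288.4, 185.7], 0.69), ([282.0, 186.7], 0.69), ([302.4, 170.4], 0.56)]
[255.07 226.37] [287.24 185.35] [243.78 216.78] [309.21 171.85]
```

>>> servo_tool(deltas=[[0,0.004,0,0,0,0,0],[0,0.006,0,0,0,0,0],[0,0.005,0,0,0,0,0],[0,0,0,0,0,0,0]])

```text
time_s: 40.7
eef_pos: [616.0, -8.9, 103.2]
eef_rot: [-0.094, 2.401, 0.031]
force: [0.3, -0.4, -1.5]
finger_gap: 15.5
finger_force: 35.0
```

>>> servo_tool(deltas=[[0,0.0005,-0.006,0,0,0,0],[0,0.001,-0.01,0,0,0,0],[0,0.0005,-0.007,0,0,0,0],[0,0,0,0,0,0,0]])

```text
time_s: 41.1
eef_pos: [616.9, -34.2, 102.5]
eef_rot: [-0.091, 2.402, 0.028]
force: [-0.5, -0.5, -1.2]
finger_gap: 15.8
finger_force: 35.0
```

```bash
python3 -c "
from st import *
rep([(-9,33,5),(-9,0,5)])"
```

```text
t 41.1 F [-0.49 -0.46 -1.24] gap 15.761253153401103 tilt 0.7378626989569548 yaw 0.07391556412497868 roll -0.005007558237122733 q [ 0.89  0.63 -1.09  2.27  2.13  0.51 -0.25]
ring world [643.01 -32.34  96.59] rel seat (stand axes) [-10.64  30.58   4.09]
drot [ 0.01 -0.    0.  ]
dp to (-9, 33, 5) [1.45 2.4  0.85]
dp to (-9, 0, 5) [  4.02 -30.5    0.85]
```

>>> servo_tool(deltas=[[0,0.001,-0.005,0.001,0,0,0],[0,0.001,-0.005,0,0,0,0],[0,0,0,0,0,0,0]])

```text
time_s: 41.4
eef_pos: [619.1, -42.9, 103.9]
eef_rot: [-0.093, 2.402, 0.03]
force: [0.5, 0.7, -1.5]
finger_gap: 15.5
finger_force: 35.0
```

>>> servo_tool(deltas=[[0,0.001,-0.005,0,0,0,0],[0,0,-0.005,0,0,0,0],[0,0,0,0,0,0,0]])

```text
time_s: 41.7
eef_pos: [619.9, -52.9, 103.7]
eef_rot: [-0.093, 2.402, 0.03]
force: [0.0, 0.1, -1.6]
finger_gap: 15.7
finger_force: 35.0
```

>>> servo_tool(deltas=[[0,0.001,-0.005,0,0,0,0],[0,0,-0.004,0,0,0,0],[0,0,0,0,0,0,0]])

```text
time_s: 42.0
eef_pos: [620.9, -61.8, 103.7]
eef_rot: [-0.093, 2.402, 0.03]
force: [0.2, 0.2, -1.1]
finger_gap: 15.9
finger_force: 35.0
```

```bash
cat > m.py <<'E'
from st import *
rep([(-9,0,5)])
s=r.capture('side');t=r.capture('top')
tt,q,x=state(); g=tt+q.apply(REL); 
for v,c in(('side',s),('top',t)): print(v,proj(c,g),proj(c,SEAT),[(l,np.round(x['uv'],1).tolist(),round(x['conf'],2)) for l in('ring_centre','hook_seat','hook_tip','hook_crown') for x in r.pinpoint(c,l)[:3]])
E
python3 m.py
```

```text
t 42.0 F [ 0.21  0.2  -1.08] gap 15.916791291966943 tilt 0.738135331664746 yaw 0.0760125519440252 roll -0.004505333047355911 q [ 0.94  0.63 -1.07  2.25  2.14  0.45 -0.21]
ring world [647.04 -59.83  97.78] rel seat (stand axes) [-8.76  2.86  5.28]
drot [ 0. -0.  0.]
dp to (-9, 0, 5) [-0.02 -2.95 -0.33]
side [247.47 215.31] [243.78 216.78] [('ring_centre', [301.5, 254.2], 0.96), ('ring_centre', [247.6, 219.0], 0.74), ('hook_crown', [244.5, 156.1], 0.54)]
top [308.36 175.01] [309.21 171.85] [('ring_centre', [306.4, 177.1], 0.71), ('ring_centre', [300.3, 234.4], 0.6), ('hook_seat', [308.6, 173.2], 0.46), ('hook_tip', [305.8, 170.6], 0.51), ('hook_crown', [313.7, 156.4], 0.49)]
```

>>> servo_tool(deltas=[[0,0,-0.001,-0.003,0,0,0],[0,0,-0.0005,-0.004,0,0,0],[0,0.001,0,-0.003,0,0,0],[0,0,0,0,0,0,0]])

```text
time_s: 42.9
eef_pos: [621.6, -62.3, 93.0]
eef_rot: [-0.095, 2.403, 0.032]
force: [-0.5, 0.1, -1.8]
finger_gap: 16.0
finger_force: 35.0
```

>>> servo_tool(deltas=[[0,0.001,0,-0.002,0,0,0],[0,0.001,0,-0.002,0,0,0],[0,0,0,0,0,0,0]])

```text
time_s: 43.2
eef_pos: [623.9, -62.3, 89.5]
eef_rot: [-0.095, 2.402, 0.031]
force: [-0.3, 0.5, -1.3]
finger_gap: 15.8
finger_force: 35.0
```

>>> servo_tool(deltas=[[0,0.001,0,-0.002,0,0,0],[0,0.001,0,-0.001,0,0,0],[0,0,0,0,0,0,0]])

```text
time_s: 43.5
eef_pos: [625.9, -62.3, 86.7]
eef_rot: [-0.095, 2.402, 0.031]
force: [-0.4, 0.8, -2.4]
finger_gap: 15.4
finger_force: 35.0
```

```bash
python3 m.py
```

```text
t 43.5 F [-0.4   0.81 -2.39] gap 15.408084596561057 tilt 0.7381803313769375 yaw 0.0774145047326743 roll -0.00409002604095831 q [ 0.93  0.69 -1.07  2.25  2.19  0.49 -0.22]
ring world [652.07 -60.29  80.77] rel seat (stand axes) [ -3.79   2.01 -11.73]
drot [ 0. -0.  0.]
dp to (-9, 0, 5) [-5.05 -2.45 16.68]
side [245.7  221.58] [243.78 216.78] [('ring_centre', [296.0, 252.0], 0.78), ('ring_centre', [245.0, 224.4], 0.76), ('hook_crown', [243.8, 155.4], 0.82)]
top [308.32 174.83] [309.21 171.85] [('ring_centre', [299.9, 233.2], 0.53), ('ring_centre', [309.3, 176.7], 0.49), ('hook_seat', [307.5, 173.0], 0.67), ('hook_tip', [304.1, 170.8], 0.64), ('hook_crown', [313.8, 157.7], 0.56)]
```

>>> servo_tool(deltas=[[0,0,0,-0.002,0,0,0],[0,0,0,-0.002,0,0,0],[0,0,0,0,0,0,0]])

```text
time_s: 44.3
eef_pos: [625.6, -62.3, 82.3]
eef_rot: [-0.095, 2.402, 0.031]
force: [-0.9, 0.1, -1.2]
finger_gap: 15.6
finger_force: 35.0
```

>>> servo_tool(deltas=[[0,0,0,-0.002,0,0,0],[0,0,0,-0.001,0,0,0],[0,0,0,0,0,0,0]])

```text
time_s: 44.6
eef_pos: [625.7, -62.2, 79.5]
eef_rot: [-0.095, 2.402, 0.031]
force: [-0.2, -0.5, -2.0]
finger_gap: 15.7
finger_force: 35.0
```

>>> servo_tool(deltas=[[0,0,0,-0.002,0,0,0],[0,0,0,0,0,0,0]])

```text
time_s: 44.8
eef_pos: [625.8, -62.2, 77.5]
eef_rot: [-0.095, 2.402, 0.031]
force: [-0.0, -0.3, -1.9]
finger_gap: 15.7
finger_force: 35.0
```

>>> servo_tool(deltas=[[0,0,0,-0.0015,0,0,0],[0,0,0,0,0,0,0]])

```text
time_s: 45.0
eef_pos: [626.1, -62.2, 76.4]
eef_rot: [-0.095, 2.401, 0.031]
force: [-0.3, 0.2, 0.1]
finger_gap: 15.9
finger_force: 35.0
```

>>> servo_tool(deltas=[[0,0,0,-0.0015,0,0,0],[0,0,0,0,0,0,0]])

```text
time_s: 45.2
eef_pos: [626.4, -62.2, 75.2]
eef_rot: [-0.095, 2.401, 0.031]
force: [-0.2, -0.6, 0.7]
finger_gap: 15.6
finger_force: 35.0
```

>>> servo_tool(deltas=[[0,0,0,-0.001,0,0,0],[0,0,0,0,0,0,0]])

```text
time_s: 45.4
eef_pos: [626.5, -62.2, 74.4]
eef_rot: [-0.095, 2.4, 0.031]
force: [-0.3, -0.2, 2.1]
finger_gap: 15.8
finger_force: 35.0
```

```bash
python3 m.py
```

```text
t 45.4 F [-0.32 -0.17  2.05] gap 15.82699663416401 tilt 0.7395967546911248 yaw 0.07771364879387485 roll -0.00467707246501339 q [ 0.92  0.72 -1.07  2.26  2.22  0.53 -0.24]
ring world [652.59 -60.21  68.5 ] rel seat (stand axes) [ -3.26   2.05 -24.  ]
drot [ 0. -0.  0.]
dp to (-9, 0, 5) [-5.56 -2.53 28.99]
side [245.77 226.31] [243.78 216.78] [('ring_centre', [297.2, 256.6], 0.98), ('ring_centre', [242.9, 226.6], 0.75), ('hook_crown', [246.2, 154.7], 0.55)]
top [308.   176.01] [309.21 171.85] [('ring_centre', [307.1, 178.2], 0.68), ('ring_centre', [299.3, 230.8], 0.44), ('hook_seat', [310.5, 171.4], 0.44), ('hook_tip', [305.1, 174.9], 0.7), ('hook_tip', [313.5, 156.2], 0.36), ('hook_crown', [301.1, 175.3], 0.74), ('hook_crown', [312.8, 158.7], 0.64)]
```

>>> servo_tool(deltas=[[0,0,0,0.0015,0,0,0],[0.2,0,0,0,0,0,0],[0.25,0,0,0,0,0,0],[0.3,0,0,0,0,0,0],[0.35,0,0,0,0,0,0],[0.35,0,0,0,0,0,0]], force=5)

```text
time_s: 46.5
eef_pos: [625.8, -62.3, 75.2]
eef_rot: [-0.095, 2.402, 0.031]
force: [0.7, 0.2, 0.1]
finger_gap: 28.9
finger_force: 0.0
```

```bash
python3 m.py
```

```text
t 46.5 F [0.67 0.24 0.12] gap 28.94464317240734 tilt 0.7380656728167424 yaw 0.07750495799389781 roll -0.004101684423070014 q [ 0.92  0.72 -1.07  2.26  2.22  0.52 -0.23]
ring world [651.91 -60.27  69.29] rel seat (stand axes) [ -3.94   2.04 -23.21]
drot [ 0. -0.  0.]
dp to (-9, 0, 5) [-4.89 -2.47 28.16]
side [245.97 225.97] [243.78 216.78] [('ring_centre', [298.7, 253.1], 0.98), ('ring_centre', [337.5, 274.4], 0.65), ('ring_centre', [251.5, 226.2], 0.58), ('hook_crown', [246.0, 156.3], 0.63)]
top [308.04 176.12] [309.21 171.85] [('ring_centre', [310.1, 176.9], 0.66), ('ring_centre', [297.1, 230.4], 0.55), ('ring_centre', [309.1, 177.3], 0.52), ('hook_seat', [312.3, 175.7], 0.42), ('hook_tip', [306.0, 174.3], 0.58), ('hook_crown', [311.5, 158.7], 0.7)]
```

>>> servo_tool(deltas=[[0.35,-0.004,0,0.004,0,0,0],[0.35,-0.007,-0.0005,0.008,0,0,0],[0.35,-0.01,-0.001,0.011,0,0,0],[0.35,-0.014,-0.001,0.015,0,0,0],[0.35,-0.02,-0.001,0.02,0,0,0],[0.35,-0.03,0,0.02,0,0,0],[0.35,-0.03,0,0.02,0,0,0],[0.35,-0.03,0,0.01,0,0,0],[0.35,0,0,0,0,0,0],[0.35,0,0,0,0,0,0]])

```text
time_s: 48.0
eef_pos: [495.9, -64.0, 168.6]
eef_rot: [-0.093, 2.401, 0.021]
force: [-0.6, 0.6, 0.2]
finger_gap: 30.4
finger_force: 0.0
```

```bash
python3 m.py; python3 m.py | tail -2
```

```text
t 48.0 F [-0.61  0.57  0.15] gap 30.44780795468194 tilt 0.7390245546670026 yaw 0.07322737223981778 roll -0.010725928856850708 q [ 1.39  0.31 -1.39  2.45  2.15  0.21 -0.31]
ring world [522.04 -62.1  162.66] rel seat (stand axes) [-133.56   10.34   70.16]
drot [ 0.01 -0.    0.  ]
dp to (-9, 0, 5) [124.99  -0.79 -65.19]
side [301.98 188.86] [243.78 216.78] [('ring_centre', [245.2, 223.9], 0.66), ('ring_centre', [300.5, 257.1], 0.56), ('hook_crown', [245.6, 157.2], 0.66)]
top [315.99 221.53] [309.21 171.85] [('ring_centre', [310.6, 179.7], 0.73), ('ring_centre', [298.5, 231.9], 0.72), ('hook_seat', [311.3, 175.8], 0.59), ('hook_tip', [306.8, 174.3], 0.53), ('hook_crown', [313.5, 158.5], 0.65)]
side [301.78 188.49] [243.78 216.78] [('ring_centre', [246.9, 227.8], 0.81), ('ring_centre', [297.5, 256.9], 0.64), ('hook_seat', [243.3, 156.9], 0.68), ('hook_seat', [336.4, 271.8], 0.3), ('hook_crown', [243.6, 155.6], 0.76)]
top [316.56 221.27] [309.21 171.85] [('ring_centre', [308.2, 181.1], 0.82), ('ring_centre', [299.8, 230.1], 0.68), ('hook_seat', [309.5, 174.9], 0.51), ('hook_tip', [282.4, 267.4], 0.57), ('hook_tip', [307.0, 175.6], 0.47), ('hook_crown', [313.5, 161.3], 0.61)]
```

>>> servo_tool(deltas=[[0.35,0,0,0.01,0,0.08,0],[0.35,0,0,0.01,0,0.08,0],[0.35,0,0,0.01,0,0.08,0],[0.35,0,0,0,0,0.05,0],[0.35,0,0,0,0,0,0],[0.35,0,0,0,0,0,0],[0.35,0,0,0,0,0,0],[0.35,0,0,0,0,0,0],[0.35,0,0,0,0,0,0],[0.35,0,0,0,0,0,0]])

```text
time_s: 50.0
eef_pos: [499.7, -76.2, 172.3]
eef_rot: [-0.077, 2.51, -0.023]
force: [0.3, 1.0, -0.3]
finger_gap: 30.3
finger_force: 0.0
```

>>> servo_tool(deltas=[[0.35,0,0,0,0,0,0],[0.35,0,0,0,0,0,0],[0.35,0,0,0,0,0,0],[0.35,0,0,0,0,0,0],[0.35,0,0,0,0,0,0],[0.35,0,0,0,0,0,0],[0.35,0,0,0,0,0,0],[0.35,0,0,0,0,0,0],[0.35,0,0,0,0,0,0],[0.35,0,0,0,0,0,0]])

```text
time_s: 51.0
eef_pos: [499.8, -76.2, 172.5]
eef_rot: [-0.077, 2.51, -0.023]
force: [0.6, 0.4, -0.8]
finger_gap: 30.6
finger_force: 0.0
```

```bash
python3 -c "
from st import *
s1=r.capture('side')['frame'].astype(int)
c,e=ringc(2,[649,-61,68]); print('ring',c,e)
s2=r.capture('side')['frame'].astype(int); print('motion px',(abs(s1-s2).max(2)>40)[140:250,220:275].sum(), r.sense()['time_s'])
print(r.finish_job())"
```

```text
{'side': [[244.8, 227.2], [244.9, 226.5]], 'top': [[308.5, 179.7], [309.8, 179.3]]}
ring [649.97 -62.84  64.21] 10.38251480469885
motion px 0 51.5
the job is handed in; nothing more can be done
None
```

The S-hook hangs in a bar groove near the middle, with the ring hanging still on its lower curl and the arm clear; I handed the job in at 51.5 s, and no verdict was returned.

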